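# Wedge the swing-out spice ledge and fill it

### The job

The swing-out ledge for the spices flops about on its loose hinge: push it back against its stop, then tap the wooden wedge under its lower edge from the front until the ledge has risen to the top of its play and is jammed, and let go of the wedge. Only then stand every mill, tin and jar that is waiting on the worktop to the right upright on top of the narrow ledge, fully on it, with the wedge still jammed at the end. Leave the matchbox lying where it is.

Things in the scene. Friction and masses are not known exactly. Their poses are not given: they have to be found in the camera images.
- leaf (a joint): Swing of the ledge about its upright post, rad. 0: against its stop, running to the right along the back of the worktop; positive: its free end swung out towards the robot. It turns easily, stays where it is left, and starts at 0.25 to 0.55.
- leaf_lift (a joint): Height by which the ledge is lifted on its loose hinge, m: 0 resting by its own weight (0.73 kg), 0.006 at the hard top of its play. Jammed means above 0.003; it drops back to 0 if the wedge comes out. Wedged very hard, the free end also springs up a few mm.
- leaf_hinge (a point): Point at worktop level on the axis of the ledge's steel post (round foot 72 mm wide, 8 mm high; post 64 mm high; small stop bracket behind). Axes swing with the ledge: the ledge runs from here along -y; +x is square to the ledge, away from the robot; z up. The free end moves along +x as the ledge is pushed to its stop.
- leaf_top (a point): Centre of the flat top of the wooden ledge, 137.5 mm from the post's axis, 70 mm above the worktop (76 mm when fully lifted); axes as leaf_hinge. The top is a board 64 mm wide (x), 255 mm long (y, from -127 to +127 mm about this point), 12 mm thick, with nothing on it and no rim.
- leaf_under (a point): Middle of the lower edge of the ledge's upright panel, a good place for the wedge: 190 mm from the post's axis, 14 mm above the worktop (before lifting); axes as leaf_hinge. The panel, 16 mm thick (x), is centred under the top board; its lower edge runs from 20 to 265 mm from the post's axis. About 75 mm behind it is free for the wedge's toe.
- wedge: Loose wooden wedge lying flat in front of the post, 149 mm long (x), 34 mm wide (y), 90 g. Origin: at its underside, 77 mm from the toe, which points to +x. The tongue's top rises evenly, 0.22 mm per mm, from 8 mm thick at the toe to 33 mm at the heel block. The heel block, to hold it by, is 36 mm long, 34 mm wide and 48 mm high, its middle at x = -54 mm.
- wedge_toe (a point): Middle of the wedge's toe edge, at its underside; axes as the wedge. Pushed along the ledge's +x, the wedge first touches with the toe about 21 mm past the panel's middle; contacts give a little, so the ledge is at the top of its play with the toe some 50 to 65 mm past it; a few mm more does no harm. The push takes about 5 to 20 N.
- mill_2: Small salt or pepper shaker with a grey domed cap, 44 mm diameter, 90 mm high (the cap, above 70 mm, is 34 mm wide), 100 g; origin under its centre, z up. May be absent.
- mill_3: Second shaker, same shape and size as mill_2. May be absent.
- tin_2: Food tin, 58 mm diameter, 72 mm high, 180 g; origin under its centre, z up. May be absent.
- jar_3: Round glass jar with a flat lid, 60 mm diameter, 80 mm high, 177 g; origin under its centre, z up. May be absent.
- matchbox: Small matchbox lying among the spices (53 x 35 x 14 mm); origin under its centre. Leave it alone.
Not all that is in view belongs to the job. What is shaped like the mill_2 but red is not meant.

How it is judged (in metres and radians):
On the way, in this order (a step that is already met when the one before it is completed fails the run):
1. the ledge is pushed back against its stop (value of joint leaf below 0.05 rad), for 0.2 s.
2. the wedge, let go, jams the ledge (lifted over 3 mm, at its stop) with nothing on the ledge yet (value of joint leaf below 0.05 rad and value of joint leaf_lift above 0.003 m and x of wedge_toe in the frame of leaf_top between 0.02 and 0.105 m and y of wedge_toe in the frame of leaf_top between -0.125 and 0.115 m and height (world z) of wedge below 0.01 m and contact force between the fingers and wedge below 0.3 N and height (world z) of each of mill_2, mill_3, tin_2, jar_3 below 0.05 m), for 0.3 s.
At the end, for the whole second after the job is handed in: Ledge within 0.05 rad of its stop and held over 3 mm up by the released wedge lying flat under it; every mill, tin and jar present upright (0.15 rad), at rest on the ledge, axis within 20 mm of its centre line and 125 mm of its middle; matchbox within 60 mm of its start (value of joint leaf below 0.05 rad and value of joint leaf_lift above 0.003 m and x of wedge_toe in the frame of leaf_top between 0.02 and 0.105 m and y of wedge_toe in the frame of leaf_top between -0.125 and 0.115 m and height (world z) of wedge below 0.01 m and x of mill_2 in the frame of leaf_top between -0.02 and 0.02 m and y of mill_2 in the frame of leaf_top between -0.125 and 0.125 m and z of mill_2 in the frame of leaf_top between -0.01 and 0.014 m and angle between each of mill_2, mill_3, tin_2, jar_3's own z axis and vertical below 0.15 rad and linear speed of each of mill_2, mill_3, tin_2, jar_3, wedge below 0.02 m/s and x of mill_3 in the frame of leaf_top between -0.02 and 0.02 m and y of mill_3 in the frame of leaf_top between -0.125 and 0.125 m and z of mill_3 in the frame of leaf_top between -0.01 and 0.014 m and x of tin_2 in the frame of leaf_top between -0.02 and 0.02 m and y of tin_2 in the frame of leaf_top between -0.125 and 0.125 m and z of tin_2 in the frame of leaf_top between -0.01 and 0.014 m and x of jar_3 in the frame of leaf_top between -0.02 and 0.02 m and y of jar_3 in the frame of leaf_top between -0.125 and 0.125 m and z of jar_3 in the frame of leaf_top between -0.01 and 0.014 m and distance of matchbox from where it was at the start of the episode below 0.06 m); the robot touches nothing.
It fails at once if the matchbox is carried off or knocked away (distance of matchbox from where it was at the start of the episode above 0.12 m).
Of mill_2, mill_3, tin_2, jar_3 only 3 to 4 are there at a start; the rules pass over those that are not, and their reading is None.
At some moment in a run one of wedge may be knocked a few centimetres aside while the robot is not near it.
Once in a run the grip may slacken for a moment while it holds something.
It also fails if it takes over 210 s, if anything falls off the work surface, if the arm or the gripper's body presses on something with over 40 N, if the wrist force passes 120 N, or if a joint passes its speed limit or range.

### The arm

A 7-joint arm with a two-finger parallel gripper is mounted at the origin on a cart in front of the work surface, level with it; the furniture and walls round the work are solid. World frame = base frame: x ahead of the robot, y to its left, z up, the work surface at z = 0. Lengths are in mm, angles in rad, forces in N, time in s.
With the tool pointing down it reaches from about 425 to 1025 mm from the base axis. Payload 9.4 kg.
Tool frame: the origin (TCP) lies midway between the tips of the shut fingers; the grasp point (between the pads) lies behind it (manip.grip_depth is the z of the grasp point in the tool frame, in mm); z points along the fingers, y is the line along which they close (so a half turn about z gives the same grasp; the last joint's range is limited). The gripper opens to 93 mm and grips with 3 to 60 N. Pads are 15 mm wide; open, the fingers measure 128 mm over their backs; the gripper's body (75 mm by 188 mm) begins 65 mm behind the grasp point.
Start: joints at [1.124, 0.599, -0.003, 1.599, 0.002, 0.943, -0.08], TCP at [262.026, -675.993, 218.618] pointing down, gripper open.
Joint ranges: [-2.57, 2.57], [-0.35, 1.97], [-1.29, 1.29], [0.11, 2.56], [-1.05, 4.19], [0.11, 1.86], [-2.63, 2.63]. Speed limits (rad/s): [2.22, 2.22, 3.01, 3.01, 3.14, 3.14, 3.14].

### API

Orientations are given as a unit quaternion [w, x, y, z].
In Python, from cell import manip gives the robot as it stands. The module is installed in compiled form; this text tells all that it offers.
- The arm moves only by the tool apply_moves, never from a script. Its argument "plan" is text: rows parted by semicolons, each of 6 numbers parted by spaces: the shift along the tool's x, y, z each as a share of 0.1 m, from -1 to 1, then the turn, a rotation vector about the tool's x, y, z each as a share of 360 degrees, from -1 to 1. In form: x y z wx wy wz; .... A call has exactly 5 rows; each row shifts and turns the commanded pose from where the row before left it, along the tool's axes as they then stand; what a row does not reach is not made up. A row lasts 1/10 s, in which the tool goes at most 50 mm and 8.59 degrees, less where a joint would pass 70% of its speed; a pose out of reach is approached as far as the arm can. A call with a number of a shift or a turn outside -1 to 1 is refused whole. A call with a gripper value outside its range is refused whole. "fingers" is the closure, from 0 (fully open) to 1 (shut), set as the call begins (left out, the last holds). The fingers move at their own pace and stop on an object; "force" is the grip in N (left out, the last holds). Time passes only in rows, so rows that do not move let the fingers close, or fill a call up. It gives the time, the measured TCP pose, the force, the opening and the grip force at its end, in the units of the state.
- manip.get_obs(): the state, without advancing time (a new reading comes with each control period).
- manip.grab_frame(name): name is "scene" or "side" or "wrist"; returns a dict with "image" (400x640x3 uint8, blue, green, red), "fovy" (degrees; the focal length in pixels is half the picture's height over the tangent of half this angle, whatever the lens; pixels are square), "cx", "cy" (the principal point, pixels), "R" (3x3) and "t" (3): a world point X has camera coordinates R X + t. Camera axes: x right, y down, z forward; pixel columns grow to the right and rows downward; lengths in mm; the calibration is good to about 2 mm. The wrist camera is an equidistant fisheye: a pixel r from the principal point sees the ray r / f radians off the axis. A picture is of the moment at which its call begins. There is no depth.
- manip.job_done(): hands the job in; it is judged then, once.
The state is a dict: "clock": time; "qpos": joint angles; "joint_vel": joint speeds; "joint_torque": joint torques, N m; "tool_pos": TCP position; "orientation": TCP orientation; "force": force on the tool from outside, world axes, zero at the start; "ft_torque": the same for the moment, N m; "width": finger opening in mm; "grip_force": force on a finger pad.
Only numpy, scipy, OpenCV 4.12 (cv2) and the standard library are available. Lean on these libraries where they do the work, as an engineer would, in place of code of your own. Each camera call takes 0.05 s, during which the arm holds its last target. There are 200 camera calls.

## Working session

There is one attempt and no reset: what is moved stays moved. The work goes in short steps, Python scripts to look and compute and a tool call to move; the robot and the scene stay as the last step left them, time stands still between calls to the robot, and variables do not carry over. Pictures are saved under pics/ and viewed, at most 14 in all, crops included, and the job is handed in when it is done.

Besides the shell and the picture viewer there is one more tool, called as a command line: name --argument value ..., lists and objects as JSON in quotes. apply_moves: Moves the arm, as the interface text tells. Shift numbers are shares of 0.1 m and turn numbers shares of 360 degrees, none past 1 either way. Its arguments: {"type":"object","properties":{"plan":{"type":"string"},"fingers":{"type":"number"},"force":{"type":"number"}},"required":["plan"]}

```bash
mkdir -p pics; cat > h.py <<'E'
import numpy as np, cv2
from cell import manip
from scipy.spatial.transform import Rotation as Ro
def snap(n,f):
    d=manip.grab_frame(n); cv2.imwrite('pics/%s.png'%f,d['image']); np.save('pics/%s.npy'%f,{k:d[k] for k in d if k!='image'},allow_pickle=True); return d
def load(f): return np.load('pics/%s.npy'%f,allow_pickle=True).item()
def ray(d,u,v,fish=False):
    f=200/np.tan(np.radians(d['fovy'])/2); x=np.array([u-d['cx'],v-d['cy']])
    if fish:
        r=np.hypot(*x); th=r/f; c=np.r_[x/max(r,1e-9)*np.sin(th),np.cos(th)]
    else: c=np.r_[x/f,1]
    R=np.array(d['R']);t=np.array(d['t']); return -R.T@t, R.T@c
def atz(d,u,v,z,fish=False):
    o,r=ray(d,u,v,fish); return o+r*(z-o[2])/r[2]
def proj(d,X,fish=False):
    f=200/np.tan(np.radians(d['fovy'])/2); c=np.array(d['R'])@np.array(X,float)+np.array(d['t'])
    if fish:
        rr=np.hypot(c[0],c[1]);th=np.arctan2(rr,c[2]);p=c[:2]/rr*th*f
    else: p=c[:2]/c[2]*f
    return p+[d['cx'],d['cy']]
def st():
    o=manip.get_obs(); w=o['orientation']; R=Ro.from_quat([w[1],w[2],w[3],w[0]]).as_matrix()
    print('t',o['clock'],'p',np.round(o['tool_pos'],1),'R',np.round(R,3).tolist(),'F',np.round(o['force'],1),'w',o['width'],'g',o['grip_force']); return o,R
def plan(target,yaw=None):
    """shift in tool axes (mm) to world target with tool down; optional angle of tool y axis (rad)"""
    o,R=st(); d=R.T@(np.array(target)-o['tool_pos']); print('shift tool mm',np.round(d,1))
    if yaw is not None:
        y=np.array([np.cos(yaw),np.sin(yaw),0]); y=y if y@R[:,1]>0 else -y; z=np.array([0,0,-1.]); T=np.c_[np.cross(y,z),y,z]
        print('rotvec/360',np.round(Ro.from_matrix(R.T@T).as_rotvec()/2/np.pi,4))
E
python3 - <<'E'
from h import *
print(manip.grip_depth); st()
for n in('scene','side','wrist'):
    d=snap(n,n+'0'); print(n,d['fovy'],d['cx'],d['cy'],np.round(-np.array(d['R']).T@d['t']))
E
```

```text
-18.8
t 0.0 p [ 261.9 -675.5  217.8] R [[0.932, 0.362, -0.001], [0.362, -0.932, 0.001], [-0.0, -0.002, -1.0]] F [ 0.4  0.3 -0.2] w 92.7404027878462 g 0.0
scene 54.1406965094194 322.2408580985139 200.30766270929485 [166. 260. 723.]
side 44.730520496455355 323.133147199915 198.51517505419906 [  392. -1041.   526.]
wrist 65.70646984690485 322.12507516441343 197.61322409753558 [ 342. -644.  385.]
```

View pics/scene0.png

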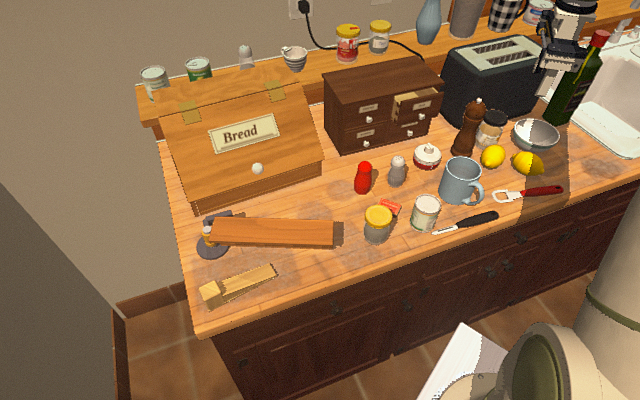

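View pics/side0.png

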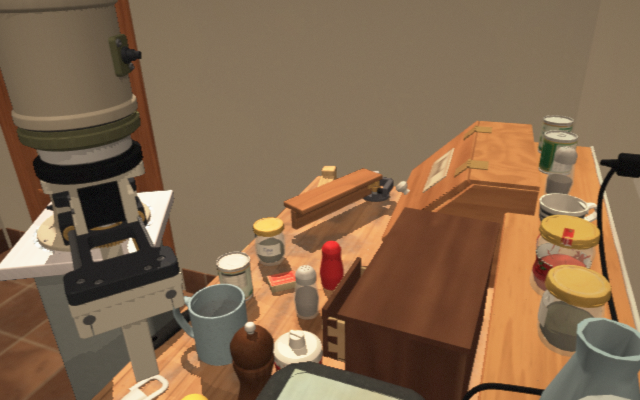

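```bash
python3 - <<'E'
from h import *
d=load('scene0')
P=lambda n,u,v,z: print(n,np.round(atz(d,u,v,z),0))
P('foot c',212,246,8);P('board NL',210,243,70);P('board FL',218,217,70);P('board FR',333,221,70);P('board NR',333,248,70)
P('toe L',274,266,8);P('toe R',277,276,8);P('heel top c',210,292,48)
P('mill cap',398,159,88);P('mill base',397,184,0);P('jar lid',378,214,80);P('tin lid',426,201,72);P('match',390,207,14)
P('red',363,166,88);P('glassjar lid',493,117,80);P('glassjar base',488,143,0)
s=load('side0')
Q=lambda n,u,v,z: print('S',n,np.round(atz(s,u,v,z),0))
Q('mill cap',306,268,88);Q('jar lid',269,227,80);Q('tin lid',234,260,72);Q('match',283,283,14);Q('red',332,244,88);Q('FR',291,211,70);Q('heel',330,170,48)
im=cv2.imread('pics/scene0.png')
a=cv2.resize(im[90:260,330:530],None,fx=3,fy=3,interpolation=cv2.INTER_CUBIC)
cv2.imwrite('pics/c1.png',a[:, :])
b=cv2.resize(im[200:310,190:350],None,fx=4.5,fy=4.5,interpolation=cv2.INTER_CUBIC);cv2.imwrite('pics/c2.png',b)
E
```

```text
foot c [655.  23.   8.]
board NL [621.  41.  70.]
board FL [659. -14.  70.]
board FR [ 460. -157.   70.]
board NR [ 419. -102.   70.]
toe L [513. -23.   8.]
toe R [492.  -9.   8.]
heel top c [551. 110.  48.]
mill cap [ 442. -389.   88.]
mill base [ 435. -397.    0.]
jar lid [ 392. -224.   80.]
tin lid [ 331. -327.   72.]
match [ 404. -309.   14.]
red [ 494. -318.   88.]
glassjar lid [ 330. -697.   80.]
glassjar base [ 315. -692.    0.]
S mill cap [ 445. -397.   88.]
S jar lid [ 393. -239.   80.]
S tin lid [ 329. -328.   72.]
S match [ 409. -328.   14.]
S red [ 497. -333.   88.]
S FR [ 440. -162.   70.]
S heel [558.  85.  48.]
```

View pics/c1.png

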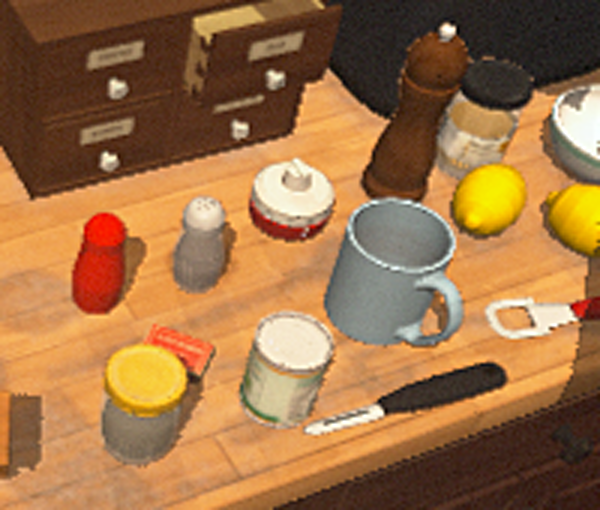

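View pics/c2.png

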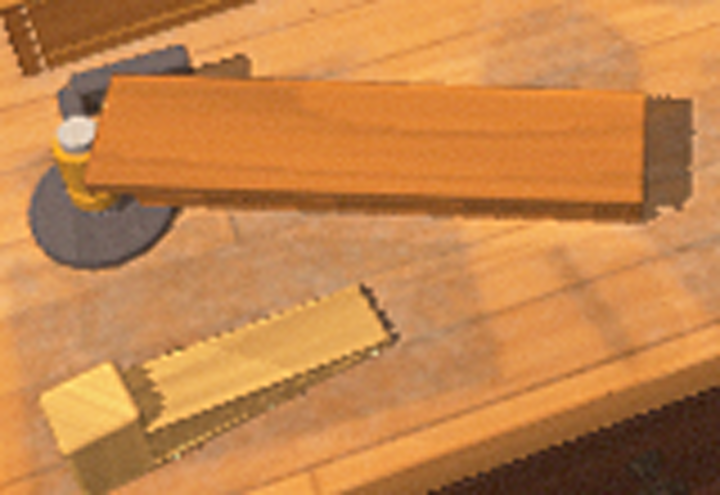

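```bash
python3 - <<'E'
from h import *
d=load('scene0')
a=[atz(d,u,v,0)[:2] for u,v in((200,208),(323,163),(206,336),(345,280))]
print(np.round(a),np.degrees(np.arctan2(*(a[1]-a[0])[::-1])),np.degrees(np.arctan2(*(a[3]-a[2])[::-1])))
E
```

```text
[[ 766.  -36.]
 [ 630. -342.]
 [ 514.  165.]
 [ 378.  -93.]] -114.04180290029475 -117.9304550263832
```

```bash
cat >> h.py <<'E'
def go(wps,step=45.,ang=8.):
    """wps: list of (x,y,z,yaw deg of tool y or None,[step]); prints moves"""
    o,R=st(); p=np.array(o['tool_pos']); out=[]
    for w in wps:
        t=np.array(w[:3],float); s=w[4] if len(w)>4 else step
        if w[3] is None: y=R[:,1]*[1,1,0]
        else: y=np.array([np.cos(np.radians(w[3])),np.sin(np.radians(w[3])),0])
        y=y/np.linalg.norm(y); z=np.array([0,0,-1.])
        T=np.c_[np.cross(y,z),y,z]; rv=Ro.from_matrix(R.T@T).as_rotvec()
        n=max(1,int(np.ceil(max(np.linalg.norm(t-p)/s,np.degrees(np.linalg.norm(rv))/ang))))
        for i in range(n):
            sh=np.round(R.T@(t-p)/(n-i)/100,3); rr=np.round(Ro.from_matrix(R.T@T).as_rotvec()/(n-i)/2/np.pi,4)
            out.append(np.r_[sh,rr]); p=p+R@(sh*100); R=R@Ro.from_rotvec(rr*2*np.pi).as_matrix()
    while len(out)%5: out.append(np.zeros(6))
    for i in range(0,len(out),5): print('; '.join(' '.join('%g'%(x+0) for x in r) for r in out[i:i+5]))
E
python3 -c "
from h import *
go([(440,-44,218,45),(440,-44,35,45)])"
```

```text
t 0.15 p [ 261.9 -675.7  218. ] R [[0.932, 0.361, -0.001], [0.361, -0.932, 0.001], [-0.0, -0.001, -1.0]] F [ 0.8 -0.2  0. ] w 93.08999149901561 g 0.0
0.263 -0.35 0 0 0 -0.0211; 0.307 -0.312 0 0 0 -0.0211; 0.345 -0.269 0 0 0 -0.0211; 0.378 -0.221 0 0 0 -0.0211; 0.404 -0.169 0 0 0 -0.0211
0.422 -0.114 0.001 0 0 -0.0211; 0.434 -0.057 0 0 0 -0.0211; 0.437 0.001 0.001 0 0 -0.0211; 0.434 0.059 0 0 0 -0.021; 0.422 0.115 0.001 0 0 -0.0211
0.403 0.17 0 0 0 -0.021; 0.377 0.222 0.001 0 0 -0.0211; 0.344 0.27 0 0 -0.0001 -0.021; 0.306 0.312 0 0 0 -0.0211; 0.262 0.35 0.001 0 -0.0001 -0.021
0 0 0.366 0 0 0; 0 0 0.366 0 0 0; 0 0 0.366 0 0 0; 0 0 0.366 0 0 0; 0.001 0 0.366 0 0 0
```

apply_moves --plan "0.263 -0.35 0 0 0 -0.0211; 0.307 -0.312 0 0 0 -0.0211; 0.345 -0.269 0 0 0 -0.0211; 0.378 -0.221 0 0 0 -0.0211; 0.404 -0.169 0 0 0 -0.0211" --fingers 1 --force 10

```text
clock: 0.65
tool_pos: [321.5, -463.5, 218.6]
orientation: [-0.0, 0.868, 0.496, -0.0]
force: [0.5, -0.2, -0.2]
width: 57.4
grip_force: 0.0
```

apply_moves --plan "0.422 -0.114 0 0 0 -0.0211; 0.434 -0.057 0 0 0 -0.0211; 0.437 0 0 0 0 -0.0211; 0.434 0.059 0 0 0 -0.021; 0.422 0.115 0 0 0 -0.0211"

```text
clock: 1.15
tool_pos: [380.7, -253.1, 218.7]
orientation: [0.0, 0.66, 0.751, -0.0]
force: [0.5, -0.8, -0.2]
width: 17.5
grip_force: 0.0
```

apply_moves --plan "0.403 0.17 0 0 0 -0.021; 0.377 0.222 0 0 0 -0.0211; 0.344 0.27 0 0 0 -0.021; 0.306 0.312 0 0 0 -0.0211; 0.262 0.35 0 0 0 -0.021"

```text
clock: 1.65
tool_pos: [440.2, -42.8, 218.7]
orientation: [0.0, 0.38, 0.925, -0.0]
force: [0.7, -0.7, 0.0]
width: 0.7
grip_force: 0.0
```

```bash
python3 -c "
from h import *
go([(440,-44,35,45)])
d=snap('wrist','w1')
cv2.imwrite('pics/w1.png',d['image'])"
```

```text
t 1.65 p [440.2 -42.8 218.7] R [[-0.71, 0.704, 0.0], [0.704, 0.71, -0.0], [-0.0, -0.0, -1.0]] F [ 0.7 -0.7  0. ] w 0.7300066927614052 g 0.0
-0.001 -0.002 0.367 0 0 0.0002; -0.001 -0.002 0.368 0 0 0.0001; -0.001 -0.002 0.367 0 0 0.0002; -0.002 -0.002 0.368 0 0 0.0001; -0.001 -0.002 0.367 0 0.0001 0.0002
```

View pics/w1.png

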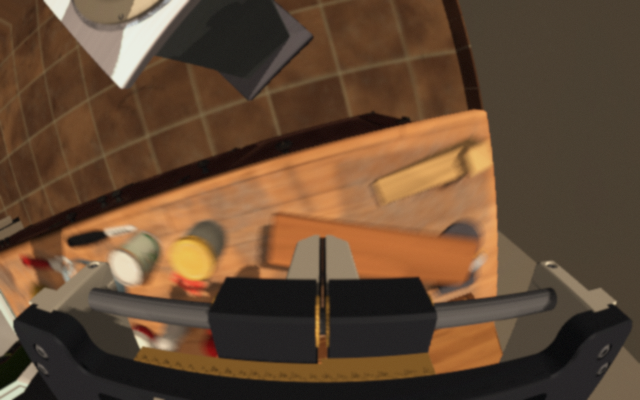

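```bash
python3 -c "
from h import *
d=load('w1')
for n,X in dict(tip=(440,-43,35),tip2=(440,-43,210)).items(): print(n,proj(d,X,True))
for n,u,v,z in [('NR',274,213,70),('NL',478,237,70),('FL',474,285,70),('FR',268,262,70),('toeL',373,183,8),('toeR',382,204,8),('heel tl',463,147,48),('heel bl',470,174,48),('heel',478,160,48),('jar',192,258,80),('tin',130,262,72)]: print(n,np.round(atz(d,u,v,z,True)))
"
```

```text
tip [321.34433593 175.77287796]
tip2 [320.43770614 241.64134546]
NR [ 427. -103.   70.]
NL [623.  47.  70.]
FL [682.   5.  70.]
FR [ 463. -155.   70.]
toeL [497.  -7.   8.]
toeR [527. -18.   8.]
heel tl [529. 104.  48.]
heel bl [561.  90.  48.]
heel [555. 109.  48.]
jar [ 394. -215.   80.]
tin [ 333. -302.   72.]
```

```bash
python3 -c "
from h import *
H=np.array([651,21]);w=[(440,-44,35,45)]
for a in (-141,-134,-127,-120,-116):
  r=np.radians(a);p=H+210*np.array([np.cos(r),np.sin(r)])-42*np.array([-np.sin(r),np.cos(r)]); w.append((*np.round(p),35,min(65,180+a),27)); print(np.round(p))
go(w)"
```

```text
[461. -79.]
[ 475. -101.]
[ 491. -121.]
[ 510. -140.]
[ 521. -149.]
t 1.7 p [442.7 -36.  219.5] R [[-0.72, 0.694, 0.004], [0.694, 0.72, 0.003], [-0.0, 0.005, -1.0]] F [2.2 6.6 0.8] w 0.8582023635266512 g 0.0
-0.007 -0.017 0.369 0.0002 0 0.0006; -0.007 -0.017 0.369 0.0002 0 0.0006; -0.007 -0.016 0.369 0.0001 0 0.0006; -0.007 -0.016 0.369 0.0002 0 0.0006; -0.008 -0.015 0.369 0.0001 0 0.0006
-0.198 -0.05 0 0 0 0.0083; -0.2 -0.039 0 0 0 0.0084; -0.259 -0.03 0 0 0 -0.0195; -0.254 -0.032 0 0 0 -0.0194; -0.266 -0.038 0 0 0 -0.0195
-0.141 -0.023 0 0 0 -0.0111; 0 0 0 0 0 0; 0 0 0 0 0 0; 0 0 0 0 0 0; 0 0 0 0 0 0
```

apply_moves --plan "0 0 0.369 0 0 0; 0 0 0.369 0 0 0; 0 0 0.369 0 0 0; 0 0 0.369 0 0 0; 0 0 0.369 0 0 0"

```text
clock: 2.2
tool_pos: [439.9, -44.8, 32.8]
orientation: [-0.0, 0.383, 0.924, 0.0]
force: [2.1, -0.2, -0.9]
width: 0.1
grip_force: 0.0
```

apply_moves --plan "-0.198 -0.05 0 0 0 0.0083; -0.2 -0.039 0 0 0 0.0084; -0.259 -0.03 0 0 0 -0.0195; -0.254 -0.032 0 0 0 -0.0194; -0.266 -0.038 0 0 0 -0.0195"

```text
clock: 2.7
tool_pos: [507.2, -140.9, 33.4]
orientation: [-0.003, 0.257, 0.967, -0.001]
force: [-5.1, 5.5, -0.2]
width: 0.4
grip_force: 3.6
```

apply_moves --plan "-0.141 -0.023 0 0 0 -0.0111; 0 0 0 0 0 0; 0 0 0 0 0 0; 0 0 0 0 0 0; 0 0 0 0 0 0"

```text
clock: 3.2
tool_pos: [519.3, -149.5, 33.8]
orientation: [-0.001, 0.226, 0.974, -0.001]
force: [-5.3, -0.2, 0.5]
width: 0.5
grip_force: 2.1
```

```bash
python3 -c "
from h import *
st()
d=snap('scene','s1')
im=d['image'][180:330,170:420];cv2.imwrite('pics/s1c.png',cv2.resize(im,None,fx=3,fy=3))"
```

```text
t 3.2 p [ 519.3 -149.5   33.8] R [[-0.898, 0.44, -0.003], [0.44, 0.898, -0.001], [0.002, -0.002, -1.0]] F [-5.3 -0.2  0.5] w 0.45031521166648 g 2.0705989748239517
```

View pics/s1c.png

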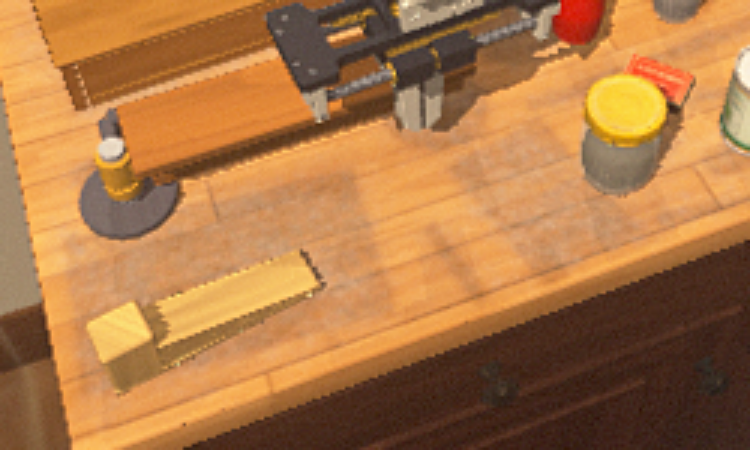

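apply_moves --plan "-0.03 0 0 0 0 0; -0.03 0 0 0 0 0; -0.03 0 0 0 0 0; 0 0 0 0 0 0; 0 0 0 0 0 0"

```text
clock: 3.75
tool_pos: [525.5, -153.6, 33.4]
orientation: [-0.003, 0.226, 0.974, -0.001]
force: [-10.0, -0.9, 0.9]
width: 0.4
grip_force: 4.2
```

apply_moves --plan "-0.03 0 0 0 0 0; -0.03 0 0 0 0 0; -0.03 0 0 0 0 0; 0 0 0 0 0 0; 0 0 0 0 0 0"

```text
clock: 4.25
tool_pos: [531.4, -157.6, 32.9]
orientation: [-0.005, 0.226, 0.974, -0.002]
force: [-15.3, -0.9, 2.9]
width: 0.8
grip_force: 6.7
```

```bash
python3 -c "
from h import *
d=snap('scene','s2')
im=d['image'][180:330,170:420];cv2.imwrite('pics/s2c.png',cv2.resize(im,None,fx=3,fy=3))"
```

```text
(no output)
```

View pics/s2c.png

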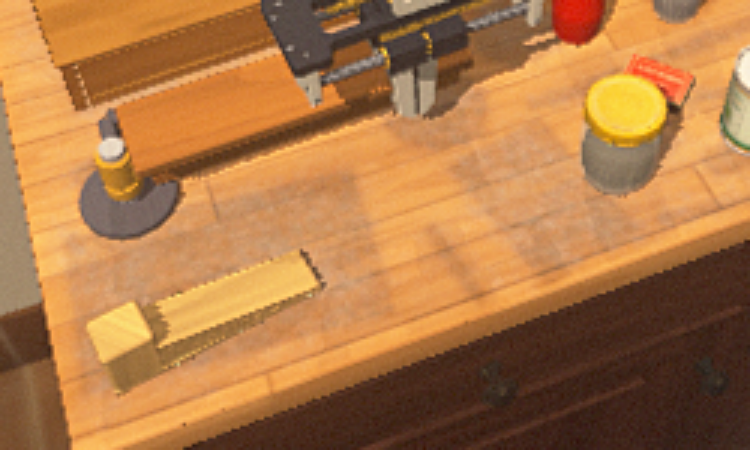

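apply_moves --plan "-0.03 0 0 0 0 0; -0.03 0 0 0 0 0; -0.03 0 0 0 0 0; 0 0 0 0 0 0; 0 0 0 0 0 0"

```text
clock: 4.8
tool_pos: [537.6, -161.7, 32.5]
orientation: [-0.006, 0.226, 0.974, -0.003]
force: [-19.5, -0.2, 4.2]
width: 0.7
grip_force: 8.9
```

apply_moves --plan "-0.03 0 0 0 0 0; -0.03 0 0 0 0 0; 0 0 0 0 0 0; 0 0 0 0 0 0; 0 0 0 0 0 0"

```text
clock: 5.3
tool_pos: [541.8, -164.3, 32.3]
orientation: [-0.007, 0.226, 0.974, -0.003]
force: [-21.6, 0.2, 3.2]
width: 0.2
grip_force: 10.3
```

apply_moves --plan "0.3 0 0 0 0 0; 0.4 0 0 0 0 0; 0.3 0 0 0 0 0; 0 0 -0.45 0 0 0; 0 0 -0.45 0 0 0"

```text
clock: 5.8
tool_pos: [460.1, -117.9, 124.7]
orientation: [-0.001, 0.223, 0.975, 0.0]
force: [1.5, -1.2, 0.3]
width: 0.5
grip_force: 0.0
```

```bash
python3 -c "
from h import *
st()
d=snap('scene','s3')
im=d['image'][180:330,170:420];cv2.imwrite('pics/s3c.png',cv2.resize(im,None,fx=3,fy=3))"
```

```text
t 5.8 p [ 460.1 -117.9  124.7] R [[-0.9, 0.436, -0.002], [0.436, 0.9, 0.001], [0.002, 0.0, -1.0]] F [ 1.5 -1.2  0.3] w 0.47661779408306437 g 0.0
```

View pics/s3c.png

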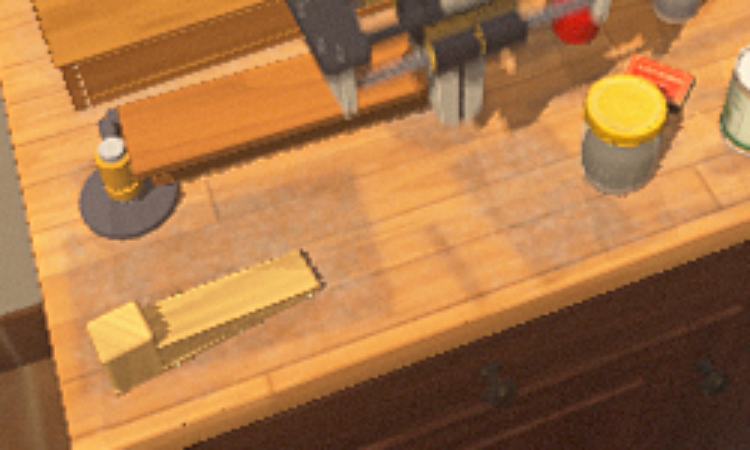

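```bash
python3 -c "
from h import *
d=load('s3')
a=atz(d,170+137/3,180+178/3,70);b=atz(d,170+425/3,180+94/3,70);f=atz(d,170+119/3,180+106/3,70);e=a-b;print(a,b,f,np.degrees(np.arctan2(-e[1],-e[0])), a-f)
x=(a+f)/2;print(x)
"
```

```text
[618.87590808  28.14285082  70.        ] [ 511.72310276 -149.45683238   70.        ] [676.13380959  -6.34874195  70.        ] -121.10421654825048 [-57.25790151  34.49159278   0.        ]
[647.50485883  10.89705444  70.        ]
```

apply_moves --plan "0 0.45 -0.2 0 0 0.015; 0 0.45 -0.2 0 0 0.02; 0 0.45 -0.2 0 0 0.02; 0 0.1 -0.1 0 0 0.02; 0 0 0 0 0 0" --fingers 0

```text
clock: 6.35
tool_pos: [541.7, 3.9, 195.9]
orientation: [0.002, 0.446, 0.895, 0.002]
force: [-0.2, -0.5, -0.0]
width: 35.6
grip_force: 0.0
```

```bash
python3 -c "
from h import *
st()
d=snap('scene','s4');e=snap('wrist','w4')
im=d['image'][170:280,180:360];im=cv2.resize(im,None,fx=4,fy=4,interpolation=cv2.INTER_CUBIC)
cv2.imwrite('pics/s4c.png',im)
i2=e['image']; cv2.imwrite('pics/w4.png',i2)"
```

```text
t 6.35 p [541.7   3.9 195.9] R [[-0.602, 0.798, 0.006], [0.798, 0.602, 0.001], [-0.002, 0.005, -1.0]] F [-0.2 -0.5 -0. ] w 35.58929836590158 g 0.0
```

View pics/s4c.png

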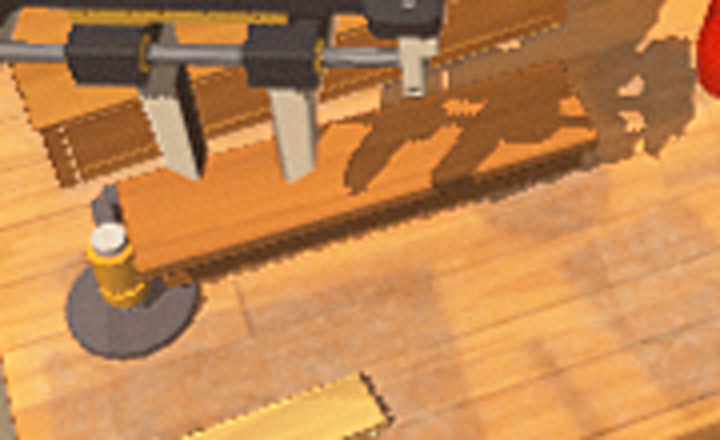

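```bash
python3 -c "
from h import *
d=load('s4')
c=[atz(d,180+u/4,170+v/4,70)[:2] for u,v in((140,275),(597,140),(565,66),(119,183))]
print(np.round(c));A=lambda v:np.degrees(np.arctan2(v[1],v[0]))
print(A(c[1]-c[0]),A(c[2]-c[3]),A(c[3]-c[0]),A(c[2]-c[1]),np.linalg.norm(c[1]-c[0]))
# grain lines of worktop
g=[atz(d,180+u/4,170+v/4,0)[:2] for u,v in((230,305),(640,180),(330,365),(680,262))]
print(A(g[1]-g[0]),A(g[3]-g[2]))
f=[atz(d,180+u/4,170+v/4,8)[:2] for u,v in((66,308),(201,295))];print(f, (f[0]+f[1])/2)
"
```

```text
[[ 621.   28.]
 [ 493. -187.]
 [ 541. -220.]
 [ 675.   -6.]]
-120.81123340988982 -122.13974689654778 -31.916217854724692 -34.37840107850872 250.48694394295725
-120.76796375502947 -122.3431315754355
[array([679.34689229,  45.85907393]), array([627.58244247,  -5.65914186])] [653.46466738  20.09996604]
```

View pics/w4.png

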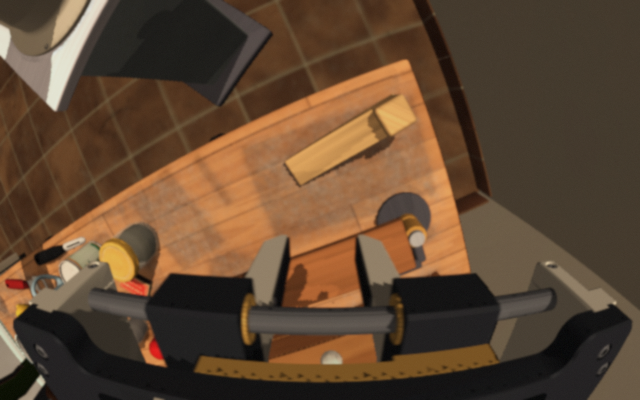

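```bash
python3 -c "
from h import *
d=load('w4')
h=np.array([atz(d,u,v,48,True)[:2] for u,v in((407,94),(373,107),(388,137),(416,120))]);t=np.array([atz(d,u,v,8,True)[:2] for u,v in((285,160),(300,185))])
print(np.round(h),np.round(t));H=h.mean(0);T=t.mean(0);v=T-H;print(H,T,np.linalg.norm(v),np.degrees(np.arctan2(v[1],v[0])))
d=load('s4')
h=np.array([atz(d,u,v,48)[:2] for u,v in((190+42/4.5,200+408/4.5),(190+110/4.5,200+362/4.5),(190+138/4.5,200+405/4.5),(190+75/4.5,200+455/4.5))]);print(np.round(h),h.mean(0))
t=np.array([atz(d,u,v,8)[:2] for u,v in((190+362/4.5,200+287/4.5),(190+394/4.5,200+335/4.5))]);print(t,t.mean(0))
v=t.mean(0)-h.mean(0);print(np.linalg.norm(v),np.degrees(np.arctan2(v[1],v[0])))
"
```

```text
[[552. 131.]
 [533.  98.]
 [564.  84.]
 [576. 116.]] [[495.  -9.]
 [527. -23.]]
[556.08888054 107.20827626] [511.08091356 -16.08563335] 131.2520675577052 -110.05441543938935
[[569. 120.]
 [563.  88.]
 [538.  94.]
 [541. 126.]] [552.61629821 106.98742588]
[[522.84183933 -22.62069553]
 [493.6486509  -12.82175772]] [508.24524512 -17.72122662]
132.36705919778348 -109.58544221543231
```

```bash
python3 -c "
from h import *
go([(554,107,130,-20),(554,107,8,-20,30)])"
```

```text
t 6.45 p [538.8   0.7 193.8] R [[-0.605, 0.797, 0.0], [0.797, 0.605, -0.001], [-0.001, -0.0, -1.0]] F [-0.2 -0.7 -0.1] w 44.03807029816588 g 0.0
0.094 0.095 0.08 0 0 0.0199; 0.106 0.083 0.08 0 0 0.0199; 0.115 0.069 0.08 0 0 0.0198; 0.123 0.054 0.079 0 0 0.0199; 0.129 0.039 0.08 0 0 0.0198
0.132 0.022 0.079 0 0 0.0199; 0.134 0.006 0.08 0 0.0001 0.0198; 0.134 -0.011 0.079 0.0001 0 0.0199; 0 0 0.244 0 0 0; 0 0 0.244 0 0 0
0 0 0.244 0 0 0; 0 0 0.244 0 0 0; 0.001 0 0.244 0 0 0; 0 0 0 0 0 0; 0 0 0 0 0 0
```

apply_moves --plan "0.094 0.095 0.08 0 0 0.0199; 0.106 0.083 0.08 0 0 0.0199; 0.115 0.069 0.08 0 0 0.0198; 0.123 0.054 0.079 0 0 0.0199; 0.129 0.039 0.08 0 0 0.0198"

```text
clock: 6.95
tool_pos: [547.8, 65.8, 152.8]
orientation: [-0.0, 0.701, 0.713, -0.001]
force: [-0.0, 0.3, -0.0]
width: 84.1
grip_force: 0.0
```

apply_moves --plan "0.132 0.022 0.079 0 0 0.0199; 0.134 0.006 0.08 0 0 0.0198; 0.134 -0.011 0.079 0 0 0.0199; 0 0 0 0 0 0; 0 0 0 0 0 0"

```text
clock: 7.45
tool_pos: [553.9, 105.8, 129.7]
orientation: [0.0, 0.819, 0.574, -0.001]
force: [0.5, -0.6, 0.6]
width: 93.1
grip_force: 0.0
```

```bash
python3 -c "
from h import *
d=snap('wrist','w5');snap('scene','s5')
go([(554,107,8,-20,30)])
for X in ((554,107,48),(510,-17,8)): print(proj(d,X,True))
# segment wedge colour for check
print(d['image'][int(proj(d,(554,107,48),True)[1]),int(proj(d,(554,107,48),True)[0])])
"
```

```text
t 7.55 p [554.5 105.6 130.3] R [[0.344, 0.939, -0.001], [0.939, -0.344, -0.001], [-0.001, -0.0, -1.0]] F [-0.  -1.1 -0.8] w 92.77315067880862 g 0.0
0.003 -0.002 0.245 0 0 -0.0001; 0.003 -0.002 0.245 0 0 0; 0.002 -0.002 0.244 0 0 -0.0001; 0.003 -0.001 0.245 0 0.0001 0; 0.002 -0.002 0.244 0 0 -0.0001
[321.61812117 203.38370625]
[322.68153763 300.71947161]
[119 200 243]
```

View pics/w5.png

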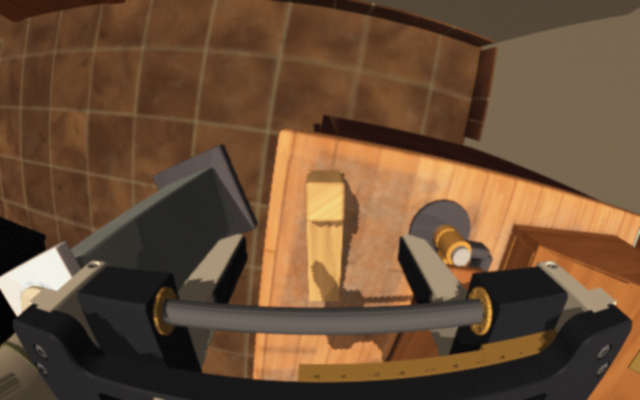

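apply_moves --plan "0.003 0.01 0.245 0 0 0; 0.003 0 0.245 0 0 0; 0.002 0 0.244 0 0 0; 0.003 0 0.245 0 0 0; 0.002 0 0.244 0 0 0"

```text
clock: 8.05
tool_pos: [556.4, 106.7, 7.6]
orientation: [0.0, 0.82, 0.572, 0.0]
force: [0.5, 0.6, -0.5]
width: 92.9
grip_force: 0.0
```

apply_moves --plan "0 0 0 0 0 0; 0 0 0 0 0 0; 0 0 0 0 0 0; 0 0 0 0 0 0; 0 0 0 0 0 0" --fingers 1 --force 35

```text
clock: 8.55
tool_pos: [556.7, 108.0, 9.1]
orientation: [0.0, 0.82, 0.572, 0.001]
force: [-0.4, 0.5, 1.4]
width: 57.6
grip_force: 0.0
```

apply_moves --plan "0 0 0 0 0 0; 0 0 0 0 0 0; 0 0 0 0 0 0; 0 0 0 0 0 0; 0 0 0 0 0 0"

```text
clock: 9.05
tool_pos: [556.3, 108.1, 8.2]
orientation: [0.0, 0.82, 0.572, 0.0]
force: [-0.1, -0.6, 3.6]
width: 33.6
grip_force: 35.0
```

```bash
python3 -c "
from h import *
go([(556,108,28,-20,20),(450,10,28,10,35),(432,-19,28,58.6,20),(432,-19,9,58.6,10)],ang=7)"
```

```text
t 9.05 p [556.3 108.1   8.2] R [[0.345, 0.938, 0.0], [0.938, -0.345, -0.0], [0.0, 0.0, -1.0]] F [-0.1 -0.6  3.6] w 33.60316850184291 g 34.975587129592896
-0.002 -0.002 -0.198 0 0 -0.0006; -0.257 -0.132 0 0 0 -0.0167; -0.241 -0.158 0 0 0 -0.0167; -0.223 -0.183 0 0 0 -0.0166; -0.203 -0.205 0 0 0 -0.0167
-0.181 -0.226 0 0 0 -0.0166; -0.036 -0.032 0 0 0 -0.0193; -0.032 -0.037 0 0 0 -0.0193; -0.028 -0.04 0 0 0 -0.0193; -0.022 -0.043 0 0 0 -0.0193
-0.017 -0.046 0 0 0 -0.0193; -0.011 -0.048 0 0 0 -0.0193; -0.006 -0.048 0 0 0 -0.0192; 0 0 0.095 0 0 0; 0 0 0.095 0 0 0
```

apply_moves --plan "0 0 -0.198 0 0 0; -0.257 -0.132 0 0 0 -0.0167; -0.241 -0.158 0 0 0 -0.0167; -0.223 -0.183 0 0 0 -0.0166; -0.203 -0.205 0 0 0 -0.0167"

```text
clock: 9.55
tool_pos: [470.1, 29.4, 27.9]
orientation: [-0.0, 0.682, 0.732, 0.0]
force: [0.4, 0.0, 0.1]
width: 34.3
grip_force: 35.0
```

apply_moves --plan "-0.181 -0.226 0 0 0 -0.0166; -0.036 -0.032 0 0 0 -0.0193; -0.032 -0.037 0 0 0 -0.0193; -0.028 -0.04 0 0 0 -0.0193; -0.022 -0.043 0 0 0 -0.0193"

```text
clock: 10.05
tool_pos: [439.4, -6.2, 27.8]
orientation: [-0.0, 0.439, 0.898, -0.0]
force: [-0.3, 0.4, -1.4]
width: 34.1
grip_force: 35.0
```

apply_moves --plan "-0.017 -0.046 0 0 0 -0.0193; -0.011 -0.048 0 0 0 -0.0193; -0.006 -0.048 0 0 0 -0.0192; 0 0 0 0 0 0; 0 0 0 0 0 0"

```text
clock: 10.55
tool_pos: [431.8, -18.4, 27.8]
orientation: [-0.0, 0.274, 0.962, 0.0]
force: [0.0, -0.7, -1.1]
width: 33.7
grip_force: 35.0
```

```bash
python3 -c "
from h import *
snap('scene','s6');d=snap('wrist','w6')
i=load('s6');im=cv2.imread('pics/s6.png')
cv2.imwrite('pics/s6c.png',cv2.resize(im[180:320,180:380],None,fx=4,fy=4,interpolation=cv2.INTER_CUBIC))
go([(432,-19,9,58.6,10)])"
```

```text
t 10.65 p [431.9 -18.2  27.9] R [[-0.85, 0.527, 0.0], [0.527, 0.85, 0.0], [-0.0, 0.0, -1.0]] F [ 0.1 -0.9 -1.2] w 33.874891655059606 g 3.4960250928997993
-0.002 -0.003 0.094 0 0 -0.0005; -0.003 -0.004 0.095 0 0 -0.0005; 0 0 0 0 0 0; 0 0 0 0 0 0; 0 0 0 0 0 0
```

View pics/s6c.png

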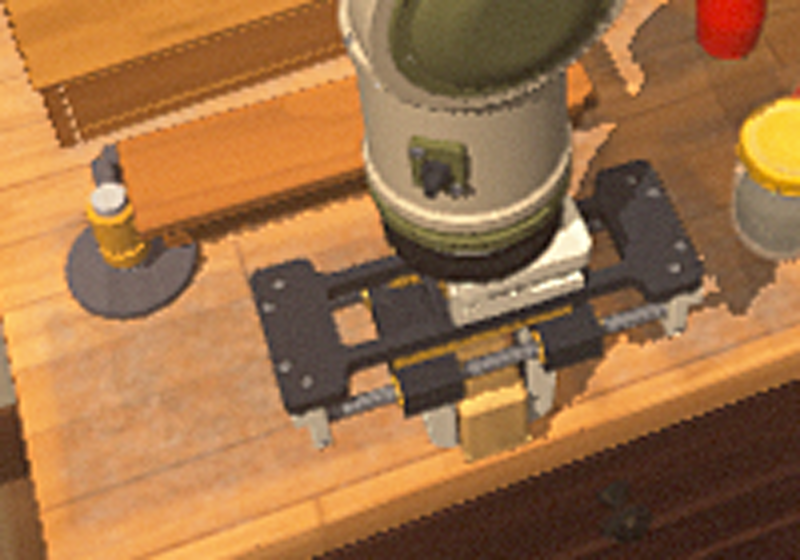

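apply_moves --plan "0 0 0.1 0 0 0; 0 0 0.1 0 0 0; 0 0 0 0 0 0; 0 0 0 0 0 0; 0 0 0 0 0 0" --force 35 --fingers 1

```text
clock: 11.15
tool_pos: [431.9, -18.1, 8.0]
orientation: [0.0, 0.273, 0.962, 0.0]
force: [-0.3, 0.8, -1.4]
width: 33.7
grip_force: 35.0
```

apply_moves --plan "0 0 0 0 0 0; 0 0 0 0 0 0; 0 0 0 0 0 0; 0 0 0 0 0 0; 0 0 0 0 0 0"

```text
clock: 11.65
tool_pos: [431.7, -18.5, 7.9]
orientation: [-0.0, 0.273, 0.962, 0.0]
force: [-0.3, -0.3, -0.8]
width: 33.9
grip_force: 35.0
```

apply_moves --plan "0 0 0 0 0 0; 0 0 0 0 0 0; 0 0 0 0 0 0; 0 0 0 0 0 0; 0 0 0 0 0 0" --fingers 0.5

```text
clock: 12.15
tool_pos: [431.7, -18.4, 7.9]
orientation: [0.0, 0.272, 0.962, -0.0]
force: [0.0, -0.8, 0.5]
width: 46.7
grip_force: 0.0
```

apply_moves --plan "0 0 0 0 0 0; 0 0 0 0 0 0; 0 0 0 0 0 0; 0 0 0 0 0 0; 0 0 0 0 0 0" --fingers 1

```text
clock: 12.65
tool_pos: [431.7, -18.4, 7.9]
orientation: [-0.0, 0.272, 0.962, 0.0]
force: [0.1, -0.6, 0.9]
width: 33.8
grip_force: 35.0
```

apply_moves --plan "-0.1 0 0 0 0 0; -0.1 0 0 0 0 0; -0.1 0 0 0 0 0; -0.1 0 0 0 0 0; -0.1 0 0 0 0 0"

```text
clock: 13.15
tool_pos: [473.4, -44.3, 7.9]
orientation: [-0.001, 0.272, 0.962, 0.0]
force: [-5.4, 3.8, 4.1]
width: 33.4
grip_force: 35.0
```

apply_moves --plan "-0.04 0 0 0 0 0; -0.04 0 0 0 0 0; -0.04 0 0 0 0 0; -0.04 0 0 0 0 0; 0 0 0 0 0 0"

```text
clock: 13.65
tool_pos: [485.2, -51.9, 7.9]
orientation: [-0.002, 0.272, 0.962, 0.0]
force: [-9.0, 5.3, 8.3]
width: 33.6
grip_force: 35.0
```

apply_moves --plan "-0.04 0 0 0 0 0; -0.04 0 0 0 0 0; -0.04 0 0 0 0 0; 0 0 0 0 0 0; 0 0 0 0 0 0"

```text
clock: 14.15
tool_pos: [494.0, -57.5, 7.9]
orientation: [-0.003, 0.271, 0.962, -0.0]
force: [-13.0, 7.5, 12.3]
width: 33.6
grip_force: 35.0
```

apply_moves --plan "-0.04 0 0 0 0 0; -0.04 0 0 0 0 0; -0.03 0 0 0 0 0; 0 0 0 0 0 0; 0 0 0 0 0 0"

```text
clock: 14.65
tool_pos: [503.1, -63.1, 7.9]
orientation: [-0.003, 0.271, 0.963, -0.0]
force: [-14.1, 8.1, 13.2]
width: 33.9
grip_force: 35.0
```

apply_moves --plan "-0.03 0 0 0 0 0; -0.03 0 0 0 0 0; -0.03 0 0 0 0 0; 0 0 0 0 0 0; 0 0 0 0 0 0"

```text
clock: 15.15
tool_pos: [510.7, -67.7, 7.9]
orientation: [-0.003, 0.271, 0.963, -0.0]
force: [-15.0, 7.8, 13.3]
width: 33.9
grip_force: 35.0
```

apply_moves --plan "-0.03 0 0 0 0 0; -0.03 0 0 0 0 0; -0.02 0 0 0 0 0; 0 0 0 0 0 0; 0 0 0 0 0 0"

```text
clock: 15.65
tool_pos: [517.4, -71.7, 7.9]
orientation: [-0.003, 0.271, 0.963, -0.0]
force: [-14.3, 9.4, 13.0]
width: 33.6
grip_force: 35.0
```

```bash
python3 -c "
from h import *
d=snap('side','d7');snap('scene','s7');snap('wrist','w7')
a=d['image'][140:280,230:430];b=cv2.imread('pics/w7.png')[60:320,150:520]
c=cv2.imread('pics/s7.png')[190:310,200:360]
a=cv2.resize(a,(400,280));c=cv2.resize(c,(400,300));b=cv2.resize(b,(400,281))
o=np.zeros((581,800,3),np.uint8);o[:280,:400]=a;o[:281,400:]=b;o[281:581,:400]=c
p=cv2.imread('pics/side0.png')[140:280,230:430];o[281:561,400:]=cv2.resize(p,(400,280))
cv2.imwrite('pics/m7.png',o)"
```

```text
(no output)
```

View pics/m7.png

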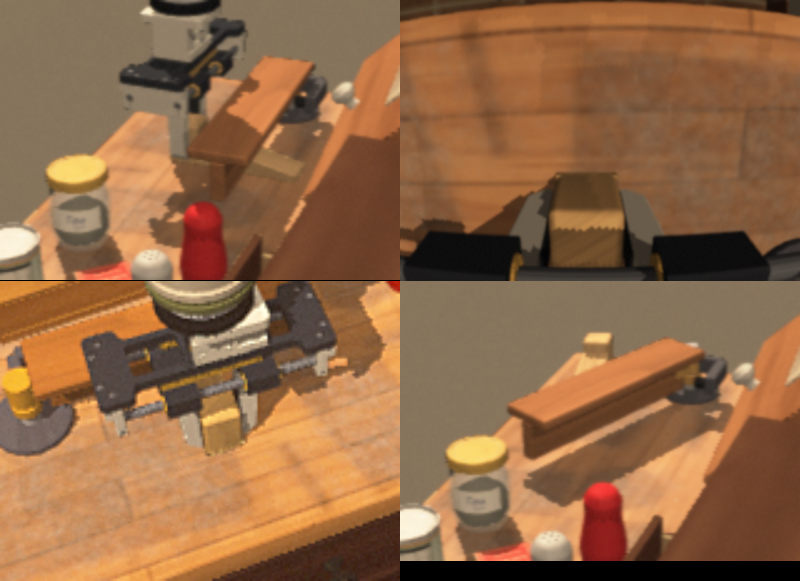

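```bash
python3 -c "
from h import *
d=load('d7')
H=np.array([654,21]);x=np.array([.854,-.521]);y=np.array([.521,.854])
for n,u,v,z in(('toeA',230+304/2,140+163/2,8),('toeB',230+296/2,140+178/2,8),('NRtop',230+189/2,140+153/2,76),('FRtop',230+238/2,140+160/2,76),('FL',230+314/2,140+63/2,76)):
  p=atz(d,u,v,z)[:2];print(n,np.round(p),round((p-H)@x,1),round((p-H)@y,1))
for z in(70,76,80): print(z,proj(d,[*(H+32*x-265*y),z]),proj(d,[*(H-32*x-265*y),z]))
print((np.array([517.4,-71.7])-H)@x)
"
```

```text
toeA [ 639. -131.] 66.7 -137.8
toeB [ 623. -162.] 68.4 -172.5
NRtop [ 502. -210.] -9.7 -276.5
FRtop [ 546. -233.] 40.1 -273.1
FL [679. -17.] 40.8 -19.4
70 [346.51288659 220.18429396] [316.4928183  214.79243071]
76 [346.49761617 217.47392375] [316.39601495 212.13266249]
80 [346.48738837 215.65857563] [316.33118541 210.35140633]
-68.35970000000002
```

apply_moves --plan "0 0 0 0 0 0; 0 0 0 0 0 0; 0 0 0 0 0 0; 0 0 0 0 0 0; 0 0 0 0 0 0" --fingers 0.2

```text
clock: 16.3
tool_pos: [522.1, -74.2, 7.9]
orientation: [0.0, 0.273, 0.962, -0.0]
force: [-0.5, -0.2, -0.0]
width: 69.1
grip_force: 0.0
```

apply_moves --plan "0 0 0 0 0 0; 0 0 -0.1 0 0 0; 0 0 -0.3 0 0 0; 0 0 -0.45 0 0 0; 0 0 -0.45 0 0 0" --fingers 0

```text
clock: 16.8
tool_pos: [521.1, -73.6, 139.6]
orientation: [-0.001, 0.272, 0.962, 0.0]
force: [0.5, -1.1, -0.3]
width: 93.0
grip_force: 0.0
```

```bash
python3 -c "
from h import *
st()
d=snap('scene','s8');e=snap('side','d8')
a=cv2.resize(d['image'][120:270,200:460],(780,450))
cv2.imwrite('pics/m8.png',a)
b=cv2.imread('pics/d7.png')[140:280,230:430].astype(int);c=e['image'][140:280,230:430];cv2.imwrite('pics/m8s.png',np.hstack([cv2.resize(c,(400,280))]))
im=cv2.cvtColor(e['image'],cv2.COLOR_BGR2GRAY)
"
```

```text
t 16.8 p [521.1 -73.6 139.6] R [[-0.852, 0.524, -0.002], [0.524, 0.852, 0.001], [0.002, -0.0, -1.0]] F [ 0.5 -1.1 -0.3] w 92.9927329891774 g 0.0
```

View pics/m8.png

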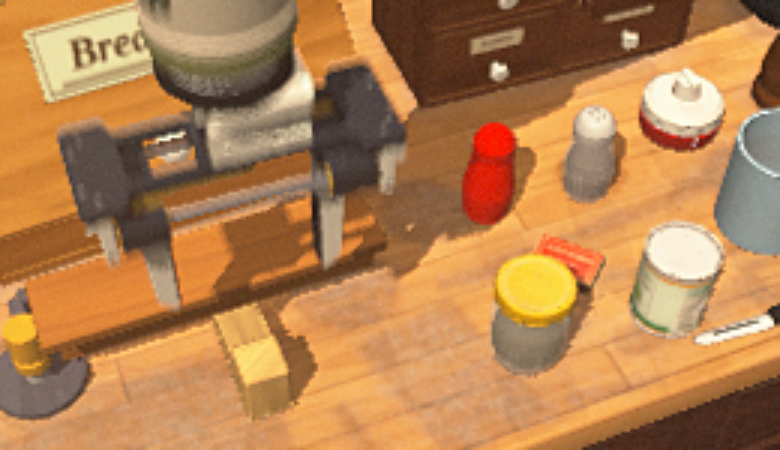

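```bash
cat > m.py <<'E'
from h import *
def seg(f,box,fn):
    im=cv2.imread('pics/%s.png'%f).astype(int);x0,y0,x1,y1=box;c=im[y0:y1,x0:x1];b,g,r=c[...,0],c[...,1],c[...,2]
    m=fn(b,g,r).astype(np.uint8);n,l,s,ce=cv2.connectedComponentsWithStats(m)
    k=1+np.argmax(s[1:,4]);S=s[k];return [int(S[0]+x0),int(S[1]+y0),int(S[2]),int(S[3]),int(S[4])],ce[k]+[x0,y0]
E
python3 - <<'E'
from m import *
a=cv2.imread('pics/s4.png',0).astype(np.float32);b=cv2.imread('pics/s8.png',0).astype(np.float32)
d=load('s4')
H=np.array([654,21]);x=np.array([.854,-.521]);y=np.array([.521,.854])
for off,r in((-32,12),(32,12)):
    p=[*(H+off*x-r*y)]; print('expected lift px',proj(d,p+[76])-proj(d,p+[70]),proj(d,p+[70]))
def tm(a,b,u,v,w=7,h=7):
    t=a[v-h:v+h,u-w:u+w];r=cv2.matchTemplate(b[v-h-8:v+h+8,u-w-8:u+w+8],t,cv2.TM_CCOEFF_NORMED);_,m,_,l=cv2.minMaxLoc(r);return l[0]-8,l[1]-8,round(m,2)
for u,v in((214,239),(230,235),(207,230),(213,250)): print((u,v),tm(a,b,u,v))
yel=lambda b,g,r:(r>170)&(g>140)&(b<110)&(r-g<70)
s8=load('s8');d8=load('d8')
for f,dd,box in(('s8',s8,(355,195,400,245)),('d8',d8,(245,210,295,250))):
    S,c=seg(f,box,yel);print('jar',S,c,np.round(atz(dd,*c,77)))
whi=lambda b,g,r:(r>150)&(b>130)&(abs(r-b)<60)
for f,dd,box in(('s8',s8,(408,188,446,235)),('d8',d8,(212,245,258,285))):
    S,c=seg(f,box,whi);print('tin',S,c,np.round(atz(dd,*c,72)))
gry=lambda b,g,r:(abs(r-b)<45)&(r>90)
for f,dd,box in(('s8',s8,(384,150,412,192)),('d8',d8,(290,260,322,322))):
    S,c=seg(f,box,gry);print('mill',S,c,np.round(atz(dd,*c,50)))
red=lambda b,g,r:(r>150)&(g<100)&(b<100)
for f,dd,box in(('s8',s8,(376,195,405,220)),('d8',d8,(262,270,302,295))):
    S,c=seg(f,box,red);print('match',S,c,np.round(atz(dd,*c,12)))
print('mug',np.round(atz(s8,460,198,0)))
E
```

```text
expected lift px [-0.59995922 -1.72462197] [215.41821284 238.72078387]
expected lift px [-0.60203498 -1.7688237 ] [209.84681968 215.69542848]
(214, 239) (0, -2, 0.86)
(230, 235) (-1, -2, 0.97)
(207, 230) (0, -1, 0.75)
(213, 250) (0, -2, 0.81)
jar [355, 201, 37, 28, 524] [375.65267176 214.46183206] [ 396. -222.   77.]
jar [253, 214, 42, 36, 425] [281.26823529 228.61411765] [ 415. -244.   77.]
tin [415, 194, 26, 19, 378] [427.61111111 203.25396825] [ 325. -323.   72.]
tin [217, 253, 32, 17, 388] [232.52061856 261.34536082] [ 326. -332.   72.]
mill [388, 163, 17, 23, 239] [395.79916318 175.25104603] [ 433. -375.   50.]
mill [295, 271, 23, 46, 825] [306.14909091 294.94666667] [ 442. -416.   50.]
match [381, 203, 10, 4, 14] [385.07142857 204.57142857] [ 418. -310.   12.]
match [268, 271, 25, 6, 58] [281.0862069  274.22413793] [ 407. -297.   12.]
mug [ 288. -452.    0.]
```

```bash
python3 -c "
from h import *
go([(515,-70,200,55),(393,-230,170,-31.4)])"
```

```text
t 16.9 p [524.3 -73.6 143.4] R [[-0.851, 0.524, 0.007], [0.524, 0.851, -0.001], [-0.007, 0.003, -1.0]] F [-0.1 -0.6  0.2] w 92.46917312315652 g 0.0
0.047 -0.008 -0.284 0.0003 0.0005 0.0047; 0.048 -0.01 -0.283 0.0003 0.0005 0.0047; 0.007 -0.183 0.027 0 0 0.0218; -0.018 -0.182 0.027 0 0 0.0218; -0.042 -0.178 0.027 0 0 0.0218
-0.066 -0.171 0.027 0 0 0.0218; -0.089 -0.16 0.028 0 0 0.0218; -0.11 -0.146 0.027 0 0 0.0218; -0.129 -0.13 0.028 0 0 0.0218; -0.145 -0.111 0.027 0 0 0.0218
-0.159 -0.09 0.028 0 0 0.0219; -0.17 -0.067 0.027 0 0 0.0218; -0.178 -0.044 0.028 0 0 0.0219; 0 0 0 0 0 0; 0 0 0 0 0 0
```

apply_moves --plan "0.047 -0.008 -0.284 0 0 0.0047; 0.048 -0.01 -0.283 0 0 0.0047; 0.007 -0.183 0.027 0 0 0.0218; -0.018 -0.182 0.027 0 0 0.0218; -0.042 -0.178 0.027 0 0 0.0218"

```text
clock: 17.4
tool_pos: [478.9, -114.6, 186.8]
orientation: [0.0, 0.491, 0.871, -0.0]
force: [0.3, 0.6, -0.4]
width: 93.0
grip_force: 0.0
```

apply_moves --plan "-0.066 -0.171 0.027 0 0 0.0218; -0.089 -0.16 0.028 0 0 0.0218; -0.11 -0.146 0.027 0 0 0.0218; -0.129 -0.13 0.028 0 0 0.0218; -0.145 -0.111 0.027 0 0 0.0218"

```text
clock: 17.9
tool_pos: [423.3, -187.2, 172.8]
orientation: [-0.0, 0.755, 0.655, -0.0]
force: [0.1, 0.4, 0.3]
width: 93.0
grip_force: 0.0
```

apply_moves --plan "-0.159 -0.09 0.028 0 0 0.0219; -0.17 -0.067 0.027 0 0 0.0218; -0.178 -0.044 0.028 0 0 0.0219; 0 0 0 0 0 0; 0 0 0 0 0 0"

```text
clock: 18.4
tool_pos: [391.1, -230.1, 164.7]
orientation: [-0.0, 0.871, 0.491, 0.0]
force: [0.4, -0.2, -0.1]
width: 93.1
grip_force: 0.0
```

```bash
python3 - <<'E'
from m import *
st();d=snap('wrist','w9');print(np.round(-np.array(d['R']).T@d['t']))
for n,X in dict(jar=(393,-228,80),tin=(327,-328,72),mill=(442,-393,88),match=(406,-312,14)).items(): print(n,proj(d,X,True))
yel=lambda b,g,r:(r>150)&(g>120)&(b<110)&(r-g<70)
im=d['image'].astype(int);m=yel(im[...,0],im[...,1],im[...,2]).astype(np.uint8)
n,l,s,c=cv2.connectedComponentsWithStats(m)
for i in range(1,n):
    if s[i,4]>80: print(s[i],c[i],im[l==i].mean(0),np.round(atz(d,*c[i],80,True)))
E
```

```text
t 18.4 p [ 391.1 -230.1  164.7] R [[0.519, 0.855, 0.0], [0.855, -0.519, 0.0], [0.0, -0.0, -1.0]] F [ 0.4 -0.2 -0.1] w 93.06470650698078 g 0.0
[ 436. -157.  332.]
jar [322.72226197 200.63373439]
tin [318.3150493  307.22768168]
mill [444.61573224 307.7252235 ]
match [370.63163186 236.71251108]
[376   0  29   9 195] [391.70769231   3.11794872] [ 75.32307692 133.         184.43076923] [ 529. -113.   80.]
[  300     0   294   269 15307] [410.28111322 122.38100216] [ 81.65780362 131.33860325 192.93153459] [ 490. -207.   80.]
[608   0  13  68 113] [613.13274336  31.77876106] [102.61061947 142.34513274 163.85840708] [ 782. -228.   80.]
[267  12  14  26 146] [272.13013699  21.45890411] [ 79.19863014 134.5890411  202.95890411] [437. -78.  80.]
[283  23  15  19 156] [290.32692308  32.08974359] [ 75.94230769 125.98717949 192.88461538] [444. -94.  80.]
[393  31  14  15 128] [399.4375     38.5703125] [ 74.5390625 127.015625  194.3203125] [ 518. -142.   80.]
[261  36  22  11  87] [272.91954023  41.95402299] [ 74.17241379 125.13793103 191.87356322] [428. -93.  80.]
[ 261   50   39   54 1188] [280.37
[... 163 characters left out ...]
33928571] [ 396. -143.   80.]
[288 105  10  24 150] [292.84666667 116.76666667] [ 87.93333333 124.4        170.24666667] [ 409. -155.   80.]
[254 161  16 100 416] [261.99519231 203.72355769] [ 76.70673077 130.54086538 197.07211538] [ 346. -203.   80.]
[ 271  160  118  146 6383] [312.35155883 216.7913207 ] [ 80.60285132 156.50540498 210.52827824] [ 378. -236.   80.]
[603 170  28  48 637] [617.42700157 190.4599686 ] [ 85.06750392 139.01412873 202.97017268] [ 714. -409.   80.]
[313 336  14  12 108] [319.26851852 341.5       ] [ 74.85185185 127.40740741 192.59259259] [ 305. -365.   80.]
[408 343  14  16 111] [413.57657658 352.88288288] [ 79.37837838 129.33333333 193.07207207] [ 386. -445.   80.]
```

```bash
cat >> m.py <<'E'
def hsv(f,lo,hi,box,z,fish=False,mn=60):
    im=cv2.imread('pics/%s.png'%f);d=load(f);h=cv2.cvtColor(im,cv2.COLOR_BGR2HSV);m=cv2.inRange(h,lo,hi);k=np.zeros_like(m);x0,y0,x1,y1=box;k[y0:y1,x0:x1]=1;m=m*k
    m=cv2.morphologyEx(m,cv2.MORPH_OPEN,np.ones((3,3)))
    n,l,s,c=cv2.connectedComponentsWithStats(m)
    for i in range(1,n):
        if s[i,4]>mn:
            cn=max(cv2.findContours((l==i).astype(np.uint8),0,2)[0],key=cv2.contourArea);e=cv2.minEnclosingCircle(cv2.convexHull(cn))
            print(f,s[i],np.round(c[i]),'circ',np.round(e[0]),round(e[1],1),np.round(atz(d,*e[0],z,fish)),np.round(atz(d,*c[i],z,fish)))
E
python3 - <<'E'
from m import *
im=cv2.imread('pics/w9.png');h=cv2.cvtColor(im,cv2.COLOR_BGR2HSV)
for u in range(255,395,8): print(u,h[200,u],end=' ')
print()
hsv('w9',(21,120,120),(32,255,255),(230,120,420,300),80,True)
hsv('s8',(21,120,120),(32,255,255),(350,190,405,240),80)
hsv('d8',(21,120,120),(32,255,255),(240,205,300,255),80)
E
```

```text
255 [ 14 159 157] 263 [ 14 153 206] 271 [ 13 140 168] 279 [ 13 143 200] 287 [ 20 175 227] 295 [ 21 166 228] 303 [ 22 163 228] 311 [ 22 164 228] 319 [ 21 163 228] 327 [ 20 170 229] 335 [ 22 166 229] 343 [ 20 142 227] 351 [ 16 173 106] 359 [ 12 147  80] 367 [ 12 157  91] 375 [ 13 157 172] 383 [ 13 142 171] 391 [ 13 147 153] 
w9 [ 292  175   51   51 1729] [318. 201.] circ [319. 198.] 27.1 [ 391. -224.   80.] [ 390. -226.   80.]
s8 [366 205  26  21 425] [378. 215.] circ [378. 214.] 13.0 [ 391. -223.   80.] [ 390. -223.   80.]
d8 [255 218  26  13 249] [268. 224.] circ [268. 224.] 13.0 [ 390. -224.   80.] [ 391. -228.   80.]
```

apply_moves --plan "0.04 -0.02 0.27 0 0 0; 0 0 0.27 0 0 0; 0 0 0.27 0 0 0; 0 0 0.27 0 0 0; 0 0 0.28 0 0 0"

```text
clock: 18.95
tool_pos: [392.4, -225.2, 27.7]
orientation: [0.0, 0.871, 0.491, 0.001]
force: [0.7, -0.6, 1.1]
width: 93.3
grip_force: 0.0
```

apply_moves --plan "0 0 0 0 0 0; 0 0 0 0 0 0; 0 0 0 0 0 0; 0 0 0 0 0 0; 0 0 0 0 0 0" --fingers 1 --force 25

```text
clock: 19.45
tool_pos: [391.5, -226.3, 29.5]
orientation: [0.001, 0.872, 0.489, 0.0]
force: [-0.4, -0.2, 2.0]
width: 57.9
grip_force: 25.1
```

apply_moves --plan "0 0 0 0 0 0; 0 0 0 0 0 0; 0 0 0 0 0 0; 0 0 -0.1 0 0 0; 0 0 -0.2 0 0 0"

```text
clock: 19.95
tool_pos: [390.9, -225.7, 58.6]
orientation: [-0.001, 0.872, 0.49, -0.001]
force: [0.2, -0.7, -2.3]
width: 57.9
grip_force: 25.0
```

apply_moves --plan "0 0 -0.3 0 0 0; 0 0 -0.3 0 0 0; 0 0 -0.3 0 0 0; 0 0 0 0 0 0; 0 0 0 0 0 0"

```text
clock: 20.45
tool_pos: [391.3, -226.5, 149.3]
orientation: [0.001, 0.872, 0.489, 0.0]
force: [0.4, 0.1, -2.4]
width: 58.2
grip_force: 25.0
```

```bash
python3 - <<'E'
from h import *
H=np.array([654,21]);y=np.array([.521,.854])
for r in (60,140,210): print(r,np.round(H-r*y))
p=H-60*y
go([(*p,150,-31.4,40),(*p,108,-31.4,20)])
E
```

```text
60 [623. -30.]
140 [581. -99.]
210 [ 545. -158.]
t 20.45 p [ 391.3 -226.5  149.3] R [[0.522, 0.853, 0.002], [0.853, -0.522, -0.001], [-0.0, 0.002, -1.0]] F [ 0.4  0.1 -2.4] w 58.163007760510965 g 24.99319839306736
0.36 0.119 -0.001 0 0 0; 0.36 0.119 -0.001 0 0 0; 0.36 0.119 -0.001 0.0001 0 0; 0.36 0.119 -0.001 0 0 0; 0.361 0.119 -0.001 0.0001 0 0
0.36 0.118 -0.001 0 0 -0.0001; 0.361 0.119 0 0.0001 0 0; 0.36 0.119 -0.001 0 0 -0.0001; 0 0 0.14 0 0 0; 0 0 0.14 0 0 0
0 0 0.14 0 0 0; 0 0 0 0 0 0; 0 0 0 0 0 0; 0 0 0 0 0 0; 0 0 0 0 0 0
```

apply_moves --plan "0.36 0.119 0 0 0 0; 0.36 0.119 0 0 0 0; 0.36 0.119 0 0 0 0; 0.36 0.119 0 0 0 0; 0.361 0.119 0 0 0 0"

```text
clock: 20.95
tool_pos: [536.1, -102.1, 146.9]
orientation: [-0.001, 0.872, 0.489, -0.001]
force: [-0.4, -1.3, -1.6]
width: 58.3
grip_force: 25.0
```

apply_moves --plan "0.36 0.118 0 0 0 0; 0.361 0.119 0 0 0 0; 0.36 0.119 0 0 0 0; 0 0 0 0 0 0; 0 0 0 0 0 0"

```text
clock: 21.45
tool_pos: [621.9, -28.8, 146.5]
orientation: [-0.001, 0.872, 0.49, -0.001]
force: [0.2, -0.7, -2.1]
width: 58.1
grip_force: 25.0
```

```bash
python3 - <<'E'
from m import *
go([(622.7,-30.2,109,-31.4,10)])
d=snap('scene','s10');b=cv2.imread('pics/s10.png',0).astype(np.float32);a=cv2.imread('pics/s8.png',0).astype(np.float32)
def tm(a,b,u,v,w=7,h=7):
    t=a[v-h:v+h,u-w:u+w];r=cv2.matchTemplate(b[v-h-8:v+h+8,u-w-8:u+w+8],t,cv2.TM_CCOEFF_NORMED);_,m,_,l=cv2.minMaxLoc(r);return l[0]-8,l[1]-8,round(m,2)
# expected jar lid and wedge heel positions
print(proj(d,(622.7,-30.2,200)))
for u,v in((286,245),(290,252),(300,222),(315,210),(240,237)): print((u,v),tm(a,b,u,v))
hsv('s10',(20,110,90),(32,255,255),(180,120,330,260),200)
E
```

```text
t 21.45 p [621.9 -28.8 146.5] R [[0.52, 0.854, -0.003], [0.854, -0.52, -0.0], [-0.002, -0.003, -1.0]] F [ 0.2 -0.7 -2.1] w 58.08480964612077 g 24.99444745727942
-0.002 0.004 0.094 -0.0001 0.0001 0.0001; -0.002 0.004 0.094 -0.0001 0.0001 0.0001; -0.002 0.004 0.093 -0.0001 0 0; -0.001 0.003 0.094 -0.0001 0.0001 0.0001; 0 0 0 0 0 0
[223.87942774 177.55693031]
(286, 245) (0, 0, 1.0)
(290, 252) (0, 0, 0.99)
(300, 222) (0, 0, 0.87)
(315, 210) (0, 0, 0.94)
(240, 237) (0, 0, 1.0)
s10 [201 225  10   9  72] [206. 229.] circ [206. 229.] 5.1 [558.  70. 200.] [557.  71. 200.]
s10 [278 233  15  13 133] [285. 239.] circ [285. 239.] 7.5 [441.   4. 200.] [441.   4. 200.]
```

Wedge and ledge unchanged; lower the jar.

apply_moves --plan "0 0 0.1 0 0 0; 0 0 0.1 0 0 0; 0 0 0.1 0 0 0; 0 0 0.05 0 0 0; 0 0 0 0 0 0"

```text
clock: 22.0
tool_pos: [622.0, -29.9, 112.4]
orientation: [-0.0, 0.872, 0.489, -0.001]
force: [-0.2, 0.6, -2.1]
width: 58.5
grip_force: 25.0
```

apply_moves --plan "0 0 0.02 0 0 0; 0 0 0.02 0 0 0; 0 0 0.02 0 0 0; 0 0 0 0 0 0; 0 0 0 0 0 0"

```text
clock: 22.5
tool_pos: [622.8, -29.6, 107.6]
orientation: [0.0, 0.872, 0.489, 0.0]
force: [-0.1, 0.1, -0.7]
width: 58.4
grip_force: 25.0
```

apply_moves --plan "0 0 0.01 0 0 0; 0 0 0.01 0 0 0; 0 0 0 0 0 0; 0 0 0 0 0 0; 0 0 0 0 0 0"

```text
clock: 23.0
tool_pos: [623.0, -29.5, 105.8]
orientation: [0.0, 0.872, 0.489, 0.0]
force: [-0.3, 1.3, 2.5]
width: 58.1
grip_force: 25.0
```

apply_moves --plan "0 0 0 0 0 0; 0 0 0 0 0 0; 0 0 0 0 0 0; 0 0 0 0 0 0; 0 0 0 0 0 0" --fingers 0

```text
clock: 23.5
tool_pos: [622.6, -29.7, 105.4]
orientation: [-0.0, 0.872, 0.489, -0.0]
force: [0.3, -1.0, -0.2]
width: 91.2
grip_force: 0.0
```

apply_moves --plan "0 0 -0.1 0 0 0; 0 0 -0.3 0 0 0; 0 0 -0.45 0 0 0; 0 0 -0.3 0 0 0; 0 0 0 0 0 0"

```text
clock: 24.0
tool_pos: [625.0, -29.3, 225.8]
orientation: [0.002, 0.872, 0.489, 0.003]
force: [0.0, -0.4, 0.2]
width: 92.8
grip_force: 0.0
```

```bash
python3 - <<'E'
from m import *
snap('wrist','w11');snap('side','d11')
hsv('w11',(19,110,90),(32,255,255),(230,120,420,300),156,True)
hsv('d11',(20,110,90),(32,255,255),(300,100,450,220),156)
H=np.array([654,21]);print(H-60*np.array([.521,.854]))
go([(327,-326,215,-31.4,45),(327,-326,160,-31.4,30)])
E
```

```text
w11 [ 285  176   65   64 3158] [317. 208.] circ [317. 207.] 33.4 [623. -25. 156.] [623. -26. 156.]
d11 [357 140  20   7 117] [366. 143.] circ [366. 144.] 9.6 [624. -35. 156.] [624. -33. 156.]
[622.74 -30.24]
t 24.1 p [622.9 -29.7 221.6] R [[0.521, 0.853, 0.002], [0.853, -0.521, -0.0], [0.001, 0.002, -1.0]] F [-0.2 -0.4 -1.1] w 92.9130658988132 g 0.0
-0.407 -0.098 0.006 0 0 0; -0.407 -0.098 0.006 0 0 0; -0.407 -0.098 0.006 0 0 0; -0.407 -0.098 0.006 0 0 0; -0.407 -0.098 0.006 0 0 0
-0.407 -0.098 0.006 0.0001 0 0; -0.407 -0.098 0.006 0 0 0; -0.407 -0.098 0.007 0.0001 0 0; -0.407 -0.098 0.006 0 -0.0001 0; -0.408 -0.099 0.007 0.0001 0 0
0 0 0.275 0 0 0; 0 0.001 0.275 0 0 0; 0 0 0 0 0 0; 0 0 0 0 0 0; 0 0 0 0 0 0
```

Jar stands at (623,-30) on the ledge. Next, the tin.

apply_moves --plan "-0.407 -0.098 0.006 0 0 0; -0.407 -0.098 0.006 0 0 0; -0.407 -0.098 0.006 0 0 0; -0.407 -0.098 0.006 0 0 0; -0.407 -0.098 0.006 0 0 0"

```text
clock: 24.6
tool_pos: [472.7, -178.6, 216.3]
orientation: [-0.001, 0.872, 0.489, -0.001]
force: [0.1, 0.3, -0.3]
width: 93.3
grip_force: 0.0
```

apply_moves --plan "-0.407 -0.098 0.006 0 0 0; -0.407 -0.098 0.006 0 0 0; -0.407 -0.098 0.006 0 0 0; -0.407 -0.098 0.006 0 0 0; -0.407 -0.098 0.006 0 0 0"

```text
clock: 25.1
tool_pos: [324.9, -326.4, 213.5]
orientation: [-0.001, 0.872, 0.489, -0.0]
force: [0.6, -0.3, 0.3]
width: 93.3
grip_force: 0.0
```

apply_moves --plan "0 0 0.275 0 0 0; 0 0 0.275 0 0 0; 0 0 0 0 0 0; 0 0 0 0 0 0; 0 0 0 0 0 0"

```text
clock: 25.6
tool_pos: [327.5, -325.8, 160.1]
orientation: [0.0, 0.872, 0.49, 0.0]
force: [-0.4, -0.1, 0.5]
width: 92.9
grip_force: 0.0
```

```bash
python3 - <<'E'
from m import *
d=snap('wrist','w12');st()
print(proj(d,(327,-326,72),True))
h=cv2.cvtColor(d['image'],cv2.COLOR_BGR2HSV)
for u in range(270,380,8): print(h[200,u],end='')
print()
hsv('w12',(0,0,140),(180,60,255),(250,130,400,290),72,True)
hsv('s8',(0,0,140),(180,60,255),(408,188,446,235),72)
hsv('d8',(0,0,140),(180,60,255),(212,245,258,285),72)
E
```

```text
t 25.65 p [ 327.6 -325.9  160.3] R [[0.52, 0.854, 0.001], [0.854, -0.52, -0.001], [-0.0, 0.001, -1.0]] F [-0.8 -0.4  0.2] w 92.79722740472819 g 0.0
[321.67927598 202.98985035]
[ 13 169 187][ 14 159 210][ 18  57 206][ 20  50 229][ 24  42 230][ 24  42 229][ 24  41 230][ 24  41 230][ 23  42 229][ 20  50 229][ 16  73 161][ 13 157  99][ 13 162 112][ 14 164 214]
w12 [ 292  171   58   61 2478] [319. 199.] circ [320. 200.] 31.0 [ 327. -323.   72.] [ 327. -322.   72.]
w12 [284 188   8  14  76] [287. 194.] circ [288. 194.] 7.4 [ 306. -304.   72.] [ 306. -304.   72.]
w12 [282 231   9   9  61] [286. 235.] circ [286. 235.] 5.0 [ 283. -335.   72.] [ 283. -336.   72.]
s8 [415 196  25  17 319] [427. 204.] circ [427. 204.] 12.2 [ 325. -320.   72.] [ 325. -321.   72.]
d8 [219 254  29  16 344] [233. 261.] circ [233. 262.] 14.4 [ 327. -335.   72.] [ 327. -331.   72.]
```

apply_moves --plan "0.015 -0.015 0.27 0 0 0; 0 0 0.27 0 0 0; 0 0 0.27 0 0 0; 0 0 0.27 0 0 0; 0 0 0.26 0 0 0"

```text
clock: 26.15
tool_pos: [327.3, -324.3, 25.4]
orientation: [0.001, 0.872, 0.49, 0.0]
force: [0.7, 0.2, -0.0]
width: 93.1
grip_force: 0.0
```

apply_moves --plan "0 0 0 0 0 0; 0 0 0 0 0 0; 0 0 0 0 0 0; 0 0 0 0 0 0; 0 0 0 0 0 0" --fingers 1 --force 25

```text
clock: 26.65
tool_pos: [326.6, -324.3, 26.5]
orientation: [0.001, 0.872, 0.489, 0.0]
force: [-1.3, 0.9, 1.7]
width: 57.6
grip_force: 1.0
```

apply_moves --plan "0 0 0 0 0 0; 0 0 0 0 0 0; 0 0 0 0 0 0; 0 0 -0.1 0 0 0; 0 0 -0.2 0 0 0"

```text
clock: 27.15
tool_pos: [326.0, -323.3, 55.6]
orientation: [-0.001, 0.872, 0.489, -0.0]
force: [-0.4, -0.4, -1.9]
width: 57.2
grip_force: 25.0
```

apply_moves --plan "0 0 -0.3 0 0 0; 0 0 -0.3 0 0 0; 0 0 -0.4 0 0 0; 0 0 0 0 0 0; 0 0 0 0 0 0"

```text
clock: 27.65
tool_pos: [326.3, -324.3, 156.6]
orientation: [0.001, 0.872, 0.489, 0.0]
force: [0.5, 0.1, -2.2]
width: 56.8
grip_force: 25.0
```

```bash
python3 - <<'E'
from h import *
go([(581,-98.6,158,-31.4,42)])
E
```

```text
t 27.65 p [ 326.3 -324.3  156.6] R [[0.522, 0.853, 0.001], [0.853, -0.522, -0.002], [-0.001, 0.002, -1.0]] F [ 0.5  0.1 -2.2] w 56.797686861455674 g 24.99904364347458
0.362 0.111 -0.002 0 0 0; 0.362 0.11 -0.002 0 0 0; 0.362 0.111 -0.002 0.0001 0 0; 0.361 0.11 -0.001 0 0 0; 0.362 0.111 -0.002 0.0001 0 0
0.361 0.11 -0.002 0 0 0; 0.362 0.111 -0.001 0.0001 0 -0.0001; 0.361 0.111 -0.002 0 0.0001 0; 0.362 0.11 -0.001 0.0001 0 -0.0001; 0 0 0 0 0 0
```

apply_moves --plan "0.362 0.111 0 0 0 0; 0.362 0.11 0 0 0 0; 0.362 0.111 0 0 0 0; 0.361 0.11 0 0 0 0; 0.362 0.111 0 0 0 0"

```text
clock: 28.15
tool_pos: [467.9, -196.8, 154.0]
orientation: [-0.001, 0.872, 0.489, -0.001]
force: [0.9, -0.8, -2.3]
width: 57.0
grip_force: 25.0
```

apply_moves --plan "0.361 0.11 0 0 0 0; 0.362 0.111 0 0 0 0; 0.361 0.111 0 0 0 0; 0.362 0.11 0 0 0 0; 0 0 0 0 0 0"

```text
clock: 28.65
tool_pos: [584.1, -92.6, 153.9]
orientation: [-0.001, 0.871, 0.492, 0.001]
force: [-0.3, 0.5, -2.5]
width: 56.7
grip_force: 25.0
```

apply_moves --plan "0 0 0.15 0 0 0; 0 0 0.15 0 0 0; 0 0 0.1 0 0 0; 0 0 0.07 0 0 0; 0 0 0 0 0 0"

```text
clock: 29.15
tool_pos: [580.1, -98.0, 107.2]
orientation: [-0.001, 0.872, 0.489, -0.001]
force: [-0.3, -1.6, -2.1]
width: 56.8
grip_force: 25.0
```

apply_moves --plan "0 0 0.02 0 0 0; 0 0 0.01 0 0 0; 0 0 0.01 0 0 0; 0 0 0 0 0 0; 0 0 0 0 0 0"

```text
clock: 29.65
tool_pos: [581.1, -97.9, 104.8]
orientation: [0.0, 0.872, 0.489, 0.0]
force: [-0.3, 0.5, -2.0]
width: 57.0
grip_force: 25.0
```

apply_moves --plan "0 0 0.01 0 0 0; 0 0 0.01 0 0 0; 0 0 0.01 0 0 0; 0 0 0 0 0 0; 0 0 0 0 0 0"

```text
clock: 30.15
tool_pos: [581.4, -97.6, 103.3]
orientation: [0.001, 0.872, 0.489, 0.0]
force: [-4.1, 1.2, 17.9]
width: 56.7
grip_force: 25.0
```

apply_moves --plan "0 0 -0.01 0 0 0; 0 0 0 0 0 0; 0 0 0 0 0 0; 0 0 0 0 0 0; 0 0 0 0 0 0"

```text
clock: 30.65
tool_pos: [581.3, -97.7, 103.3]
orientation: [0.0, 0.872, 0.489, 0.0]
force: [-2.1, 0.9, 10.6]
width: 57.1
grip_force: 25.0
```

apply_moves --plan "0 0 0 0 0 0; 0 0 0 0 0 0; 0 0 0 0 0 0; 0 0 0 0 0 0; 0 0 0 0 0 0" --fingers 0

```text
clock: 31.15
tool_pos: [581.0, -97.9, 102.3]
orientation: [-0.0, 0.872, 0.489, -0.0]
force: [-0.0, 0.5, -0.1]
width: 90.8
grip_force: 0.0
```

apply_moves --plan "0 0 -0.1 0 0 0; 0 0 -0.3 0 0 0; 0 0 -0.45 0 0 0; 0 0 -0.3 0 0 0; 0 0 0 0 0 0"

```text
clock: 31.65
tool_pos: [583.2, -97.9, 222.5]
orientation: [0.002, 0.872, 0.489, 0.003]
force: [1.2, -0.0, -0.1]
width: 92.9
grip_force: 0.0
```

```bash
python3 - <<'E'
from m import *
snap('wrist','w13')
hsv('w13',(0,0,140),(180,65,255),(250,130,400,290),148,True,300)
go([(440,-393,225,-31.4,45),(440,-393,170,-31.4,30)])
E
```

```text
w13 [ 290  176   62   64 2937] [320. 206.] circ [320. 207.] 32.4 [583. -97. 148.] [583. -96. 148.]
t 31.7 p [582.1 -98.  220.2] R [[0.521, 0.853, 0.005], [0.853, -0.521, -0.001], [0.002, 0.004, -1.0]] F [ 0.5 -0.3 -0.9] w 93.14888016692636 g 0.0
-0.407 0.041 -0.007 0.0001 0 0; -0.407 0.041 -0.006 0.0001 0 0; -0.407 0.041 -0.007 0.0001 0 0; -0.407 0.041 -0.007 0.0001 -0.0001 0; -0.407 0.04 -0.006 0.0001 0 0
-0.408 0.04 -0.006 0.0001 -0.0001 0; -0.407 0.041 -0.006 0 0 0; -0.408 0.04 -0.006 0.0001 -0.0001 -0.0001; 0 0 0.275 0 0 0; 0 0.001 0.275 0 0 0
```

apply_moves --plan "-0.407 0.041 0 0 0 0; -0.407 0.041 0 0 0 0; -0.407 0.041 0 0 0 0; -0.407 0.041 0 0 0 0; -0.407 0.04 0 0 0 0"

```text
clock: 32.2
tool_pos: [490.9, -283.3, 216.6]
orientation: [-0.001, 0.872, 0.489, -0.001]
force: [1.3, 0.6, 0.0]
width: 92.7
grip_force: 0.0
```

apply_moves --plan "-0.408 0.04 0 0 0 0; -0.407 0.041 0 0 0 0; -0.408 0.04 0 0 0 0; 0 0 0.25 0 0 0; 0 0 0.25 0 0 0"

```text
clock: 32.7
tool_pos: [437.5, -394.5, 166.3]
orientation: [0.0, 0.873, 0.488, -0.0]
force: [0.0, 0.9, -1.0]
width: 92.9
grip_force: 0.0
```

```bash
python3 - <<'E'
from m import *
d=snap('wrist','w14');st()
d=snap('wrist','w14');st()
print(proj(d,(440,-393,80),True))
h=cv2.cvtColor(d['image'],cv2.COLOR_BGR2HSV)
for u in range(280,370,6): print(h[200,u],end='')
print()
hsv('w14',(0,0,90),(180,70,255),(250,130,400,290),80,True)
hsv('s8',(0,0,90),(180,70,255),(384,150,412,192),50)
hsv('d8',(0,0,90),(180,70,255),(288,260,322,325),50)
E
```

```text
t 32.75 p [ 436.2 -392.3  162.3] R [[0.523, 0.853, -0.005], [0.853, -0.523, 0.004], [0.001, -0.006, -1.0]] F [-1.6  1.4 -3.4] w 92.75635755395749 g 0.0
t 32.8 p [ 436.6 -391.8  164. ] R [[0.521, 0.853, -0.005], [0.853, -0.521, 0.004], [0.001, -0.007, -1.0]] F [-0.1  0.4  0.6] w 93.07241685224359 g 0.0
[326.81895075 203.27269132]
[ 13 157 202][ 13 150 184][ 13 145 160][ 13 149 174][ 13 153 200][ 13 120 177][ 18  60 203][ 17  57 218][ 18  56 219][ 17  60 204][ 17  62 199][ 16  66 128][ 12 173  75][ 12 176  74][ 13 175  83]
w14 [ 312  177   37   42 1168] [330. 198.] circ [330. 197.] 21.7 [ 445. -389.   80.] [ 444. -390.   80.]
w14 [353 259  37  18 510] [370. 268.] circ [371. 268.] 19.5 [ 442. -470.   80.] [ 441. -469.   80.]
w14 [334 274  15  16 170] [340. 283.] circ [341. 282.] 9.7 [ 410. -468.   80.] [ 409. -468.   80.]
s8 [392 156  13  14 149] [398. 162.] circ [398. 162.] 7.2 [ 452. -417.   50.] [ 453. -417.   50.]
d8 [297 265  18  20 314] [305. 275.] circ [305. 275.] 10.7 [ 446. -363.   50.] [ 446. -362.   50.]
d8 [300 286  17  20 176] [308. 296.] circ [309. 296.] 10.5 [ 445. -419.   50.] [ 443. -419.   50.]
```

apply_moves --plan "0.05 0.04 0.25 0 0 0; 0 0 0.3 0 0 0; 0 0 0.3 0 0 0; 0 0 0.3 0 0 0; 0 0 0.3 0 0 0"

```text
clock: 33.3
tool_pos: [445.5, -390.6, 22.1]
orientation: [0.0, 0.872, 0.49, 0.0]
force: [0.2, -0.3, -0.2]
width: 92.8
grip_force: 0.0
```

apply_moves --plan "0 0 0 0 0 0; 0 0 0 0 0 0; 0 0 0 0 0 0; 0 0 0 0 0 0; 0 0 0 0 0 0" --fingers 1 --force 20

```text
clock: 33.8
tool_pos: [445.4, -391.2, 23.8]
orientation: [0.001, 0.872, 0.489, 0.0]
force: [0.5, 0.0, 1.1]
width: 57.2
grip_force: 0.0
```

apply_moves --plan "0 0 0 0 0 0; 0 0 0 0 0 0; 0 0 0 0 0 0; 0 0 -0.1 0 0 0; 0 0 -0.2 0 0 0"

```text
clock: 34.3
tool_pos: [444.1, -389.9, 51.9]
orientation: [-0.001, 0.872, 0.489, -0.001]
force: [-0.5, 0.4, -0.6]
width: 41.5
grip_force: 20.0
```

apply_moves --plan "0 0 -0.35 0 0 0; 0 0 -0.35 0 0 0; 0 0 -0.35 0 0 0; 0 0 0 0 0 0; 0 0 0 0 0 0"

```text
clock: 34.8
tool_pos: [444.9, -390.9, 158.4]
orientation: [0.001, 0.872, 0.489, 0.0]
force: [-0.3, 0.2, -1.6]
width: 41.5
grip_force: 20.0
```

```bash
python3 - <<'E'
from h import *
go([(544.6,-158.3,150,-31.4,42)])
E
```

```text
t 34.8 p [ 444.9 -390.9  158.4] R [[0.521, 0.853, 0.001], [0.853, -0.521, -0.001], [-0.0, 0.001, -1.0]] F [-0.3  0.2 -1.6] w 41.46424043182117 g 19.9829644044803
0.358 -0.052 0.012 0 0 0; 0.358 -0.052 0.012 0 0 0; 0.358 -0.052 0.012 0 0 0; 0.358 -0.051 0.012 0.0001 0 0; 0.358 -0.052 0.012 0 0 0
0.357 -0.051 0.011 0.0001 0 0; 0.358 -0.052 0.012 0 0.0001 -0.0001; 0 0 0 0 0 0; 0 0 0 0 0 0; 0 0 0 0 0 0
```

apply_moves --plan "0.358 -0.052 0 0 0 0; 0.358 -0.052 0 0 0 0; 0.358 -0.052 0 0 0 0; 0.358 -0.051 0 0 0 0; 0.358 -0.052 0 0 0 0"

```text
clock: 35.3
tool_pos: [515.5, -222.8, 155.9]
orientation: [-0.001, 0.872, 0.489, -0.001]
force: [0.3, -0.1, -0.8]
width: 41.7
grip_force: 20.0
```

apply_moves --plan "0.357 -0.051 0 0 0 0; 0.358 -0.052 0 0 0 0; 0 0 0 0 0 0; 0 0 0.15 0 0 0; 0 0 0.15 0 0 0"

```text
clock: 35.8
tool_pos: [543.9, -158.0, 126.1]
orientation: [-0.0, 0.872, 0.49, -0.001]
force: [0.7, -0.7, -2.1]
width: 41.8
grip_force: 20.0
```

apply_moves --plan "0 0 0.1 0 0 0; 0 0 0.1 0 0 0; 0 0 0 0 0 0; 0 0 0 0 0 0; 0 0 0 0 0 0"

```text
clock: 36.3
tool_pos: [544.9, -158.2, 107.9]
orientation: [0.0, 0.872, 0.489, 0.0]
force: [0.0, 0.3, -1.0]
width: 41.1
grip_force: 20.0
```

apply_moves --plan "0 0 0.01 0 0 0; 0 0 0.01 0 0 0; 0 0 0.01 0 0 0; 0 0 0.01 0 0 0; 0 0 0 0 0 0"

```text
clock: 36.8
tool_pos: [544.6, -158.1, 103.4]
orientation: [-0.0, 0.872, 0.489, -0.0]
force: [0.9, -0.7, -0.6]
width: 41.3
grip_force: 20.0
```

apply_moves --plan "0 0 0.01 0 0 0; 0 0 0.01 0 0 0; 0 0 0 0 0 0; 0 0 0 0 0 0; 0 0 0 0 0 0"

```text
clock: 37.3
tool_pos: [544.7, -158.0, 101.5]
orientation: [0.0, 0.872, 0.489, -0.0]
force: [0.3, 0.6, -1.1]
width: 41.4
grip_force: 20.0
```

apply_moves --plan "0 0 0.005 0 0 0; 0 0 0.005 0 0 0; 0 0 0 0 0 0; 0 0 0 0 0 0; 0 0 0 0 0 0"

```text
clock: 37.8
tool_pos: [544.7, -158.0, 100.5]
orientation: [0.0, 0.872, 0.489, 0.0]
force: [0.3, -0.4, 0.0]
width: 41.3
grip_force: 20.0
```

Contact is starting; release.

apply_moves --plan "0 0 0.005 0 0 0; 0 0 0 0 0 0; 0 0 0 0 0 0; 0 0 0 0 0 0; 0 0 0 0 0 0"

```text
clock: 38.3
tool_pos: [544.8, -158.1, 100.4]
orientation: [0.0, 0.872, 0.489, 0.0]
force: [-1.3, 0.5, 5.8]
width: 41.5
grip_force: 20.0
```

apply_moves --plan "0 0 0 0 0 0; 0 0 0 0 0 0; 0 0 0 0 0 0; 0 0 0 0 0 0; 0 0 0 0 0 0" --fingers 0

```text
clock: 38.8
tool_pos: [544.6, -158.0, 99.9]
orientation: [-0.0, 0.872, 0.489, -0.0]
force: [0.7, 0.7, 0.3]
width: 76.9
grip_force: 0.0
```

apply_moves --plan "0 0 -0.1 0 0 0; 0 0 -0.3 0 0 0; 0 0 -0.45 0 0 0; 0 0 -0.45 0 0 0; 0 0 0 0 0 0"

```text
clock: 39.3
tool_pos: [547.5, -158.3, 236.4]
orientation: [0.003, 0.872, 0.489, 0.004]
force: [0.1, -0.6, -0.2]
width: 93.6
grip_force: 0.0
```

apply_moves --plan "-0.4 0 0 0 0 0; -0.4 0 0 0 0 0; -0.4 0 0 0 0 0; -0.4 0 0 0 0 0; 0 0 0 0 0 0"

```text
clock: 39.8
tool_pos: [457.4, -299.6, 229.8]
orientation: [0.0, 0.874, 0.486, -0.001]
force: [0.2, 0.1, 0.3]
width: 92.8
grip_force: 0.0
```

```bash
python3 - <<'E'
from m import *
st();snap('scene','s15');snap('side','d15');d=load('s15')
hsv('s15',(0,0,90),(180,70,255),(190,120,350,260),160,False,30)
hsv('d15',(0,0,90),(180,70,255),(280,80,420,260),160,False,30)
hsv('s15',(20,110,90),(32,255,255),(180,120,350,260),156,False,30)
hsv('d15',(20,110,90),(32,255,255),(280,80,420,220),156,False,30)
print('expect jar,tin,mill tops',*[np.round(proj(load(f),X)) for f in('s15','d15') for X in((623,-30,156),(581,-98,148),(545,-158,160))])
def tm(f,g,u,v,w=7,h=7):
    a=cv2.imread('pics/%s.png'%f,0).astype(np.float32);b=cv2.imread('pics/%s.png'%g,0).astype(np.float32)
    t=a[v-h:v+h,u-w:u+w];r=cv2.matchTemplate(b[v-h-8:v+h+8,u-w-8:u+w+8],t,cv2.TM_CCOEFF_NORMED);_,m,_,l=cv2.minMaxLoc(r);return l[0]-8,l[1]-8,round(m,2)
for u,v in((286,245),(290,252),(300,222),(315,210),(240,237),(214,239),(389,207)): print((u,v),tm('s8','s15',u,v))
for u,v in((325,217),(346,220),(380,223),(372,222),(283,283)): print('side',(u,v),tm('d8','d15',u,v))
o=np.vstack([cv2.imread('pics/s15.png')[100:300,180:440]]);cv2.imwrite('pics/f.png',o)
E
```

```text
t 39.8 p [ 457.4 -299.6  229.8] R [[0.528, 0.85, -0.002], [0.85, -0.528, -0.002], [-0.003, -0.001, -1.0]] F [0.2 0.1 0.3] w 92.76528928714653 g 0.0
s15 [253 163  10  11  82] [257. 168.] circ [257. 168.] 5.5 [ 625. -114.  160.] [ 625. -114.  160.]
s15 [295 168  16  18 198] [302. 175.] circ [302. 176.] 8.7 [ 536. -152.  160.] [ 538. -154.  160.]
s15 [255 176  27  21 419] [268. 186.] circ [268. 186.] 13.6 [572. -90. 160.] [572. -91. 160.]
s15 [197 239  32  20 415] [211. 249.] circ [212. 246.] 16.3 [550.  73. 160.] [547.  79. 160.]
d15 [297  84   8   5  32] [300.  86.] circ [300.  86.] 3.8 [534. 531. 160.] [533. 533. 160.]
d15 [333 152  45  43 759] [350. 168.] circ [356. 172.] 27.9 [ 568. -198.  160.] [ 559. -177.  160.]
d15 [353 184  12   6  51] [358. 186.] circ [358. 187.] 5.9 [ 557. -266.  160.] [ 558. -263.  160.]
s15 [213 184  29  23 512] [226. 195.] circ [227. 197.] 14.8 [617. -23. 156.] [622. -26. 156.]
s15 [202 225   9   9  63] [206. 229.] circ [206. 229.] 5.0 [591.  54. 156.] [590.  54. 156.]
d15 [356 140  21   7 122] [366. 143.] circ [366. 144.] 10.1 [623. -35. 156.] [624. -32. 156.]
expect jar,tin,mill tops [228. 193.] [268. 186.] [301. 173.] [365. 143.] [353. 158.] [341. 165.]
(286, 245) (0, 0, 0.99)
(290, 252) (0, 0, 0.99)
(300, 222) (0, 0, 0.87)
(315, 210) (0, 0, 0.92)
(240, 237) (0, 0, 1.0)
(214, 239) (0, 0, 0.99)
(389, 207) (-2, 7, 0.49)
side (325, 217) (-8, -8, 0.49)
side (346, 220) (0, 0, 0.88)
side (380, 223) (0, 0, 0.99)
side (372, 222) (0, 0, 0.99)
side (283, 283) (0, 0, 0.96)
```

```bash
python3 -c "
from cell import manip
print(manip.job_done())"
```

```text
the job is handed in; nothing more can be done
None
```

I handed the job in with the ledge back against its stop, jammed about 6 mm up by the released wedge, and the jar, tin and single grey mill standing upright on it. The matchbox was not moved, and my last camera check showed the wedge and ledge unshifted, but the hand-in gave no verdict.

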